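# Invert a rinsed measuring cylinder onto the slim peg of a drying stand

## Robot

A 6-joint arm with a two-finger parallel gripper is mounted at the origin on a cart in front of the work surface, level with it; the furniture and walls round the work are solid. World frame = base frame: x ahead of the robot, y to its left, z up, the work surface at z = 0. Lengths are in m, angles in rad, forces in N, time in s.
With the tool pointing down it reaches from about 0.3 to 0.775 m from the base axis. Payload 14.6 kg.
Tool frame: the origin (TCP) lies on the centre line of the jaws, within the pads' length; the fingertips stand 19 mm ahead of it and the grasp point (between the pads) is the TCP; z points along the fingers, y is the line along which they close (so a half turn about z gives the same grasp; the last joint's range is limited). The gripper opens to 94 mm and grips with 3 to 60 N. Pads are 16 mm wide; open, the fingers measure 119 mm over their backs; the gripper's body (75 mm by 177 mm) begins 78 mm behind the grasp point.
Start: joints at [1.064, 0.3, 1.521, -0, 1.321, -0.067], TCP at [0.234, 0.498, 0.196] pointing down, gripper open.
Joint ranges: [-3.03, 3.03], [-0.79, 2.21], [0.23, 2.52], [-1.04, 4.18], [0, 3.07], [-2.55, 2.55]. Speed limits (rad/s): [2.22, 2.22, 2.57, 3.14, 3.14, 3.14].

## Interface

Orientations are given as [roll, pitch, yaw] about the fixed x, y, z axes, in that order (R = Rz(yaw) Ry(pitch) Rx(roll)).
In Python, from station import get_obs, camera, workorder gives the robot as it stands.
- The arm moves only by the tool play_rows, never from a script. Its argument "motion" is a list that holds one entry, the list of rows, each a list of 7 numbers: the shift along the tool's x, y, z as a fraction of full scale, then the turn, a rotation vector about the tool's x, y, z as a fraction of full scale, then the opening, from -1 (shut) to 1 (fully open). In form: [[[x, y, z, ax, ay, az, grip], ...]]. A call has 1 to 10 rows; each row is the pose to reach, as a shift and turn from the pose commanded when the call began, along the tool's axes at that moment, turning the shorter way round; what a row does not reach only later rows make up. Full scale, the value 1, is 0.25 m for a shift and 2 pi rad for a turn. A row lasts 1/10 s, in which the tool goes at most 50 mm and 8.59 degrees, less where a joint would pass 70% of its speed; a pose out of reach is approached as far as the arm can. A call with a number of a shift or a turn outside -1 to 1 is refused whole. A call with a gripper value outside its range is refused whole. The fingers move at their own pace and stop on an object; "grip_force" is the grip in N (left out, the last holds). Time passes only in rows, so rows that repeat a pose let the fingers close. It gives the time, the measured TCP pose, the force, the opening and the grip force at its end, in the units of the state.
- get_obs(): the state, without advancing time (a new reading comes with each control period).
- camera(name): name is "scene" or "side" or "wrist"; returns a dict with "frame" (480x640x3 uint8, red, green, blue), "z_map" (480x640 float32, m along the optical axis (not along the pixel's ray), 0 where there is no reading), "camera_matrix" (3x3 intrinsics, pixels), "T" (4x4, takes a point from camera to world coordinates); the wrist camera has in their place "T_tool_cam" (4x4, takes a point from camera to tool coordinates, whose origin is the TCP and whose axes are the flange's). Camera axes: x right, y up, looking along -z (the intrinsics and any distortion apply to the point x, -y, -z); pixel columns grow to the right and rows downward; lengths in m; the calibration is good to about 2 mm. A picture is of the moment at which its call begins: read the wrist's pose just before it.
- workorder.hand_in(): hands the job in; it is judged then, once.
The state is a dict: "time_s": time; "qpos": joint angles; "joint_vel": joint speeds; "tau": joint torques, N m; "ee_pos": TCP position; "eef_rot": TCP orientation; "force": force on the tool from outside, world axes, zero at the start; "moment": the same for the moment, N m; "grip_width": finger opening in m; "grip_force": force on a finger pad.
Only numpy, scipy, OpenCV 4.12 (cv2) and the standard library are available. Lean on these libraries where they do the work, as an engineer would, in place of code of your own. Each camera call takes 0.05 s, during which the arm holds its last target. There are 200 camera calls.

## Task

Hang the rinsed measuring cylinder up to dry: turn it mouth down onto the one slim peg of the drying stand, the only peg that goes into its bore, seated fully on the peg's foot. If an upside-down beaker occupies the slim peg, first move that beaker mouth down onto a free stout peg and seat it fully there; leave beakers that hang on stout pegs where they are. Do not let any vessel drop, and leave the other things on the bench undisturbed.

Things in the scene. Friction and masses are not known exactly. Their poses are not given: they have to be found in the camera images.
- cylinder: Measuring cylinder: clear plastic tube 180 mm long, 28 mm outer, 22 mm inner diameter, one end open (the mouth), a grey hexagonal foot 50 mm across flats, 10 mm thick at the other. Starts lying on the mat, mouth roughly away from the robot, axis rising 4 degrees to the foot. Origin: on the axis, 90 mm from each end; z points from mouth to foot (up when it hangs mouth down).
- cylinder_mouth (a point): Centre of the measuring cylinder's mouth (open end), 90 mm from its origin along -z; axes as the cylinder's.
- beaker_a: One of two alike tall beakers of clear plastic, 47 mm outer and 41 mm inner diameter, 80 mm high, 60 g; at the start it hangs mouth down on the peg in slot a of the stand. Origin: centre of its mouth (now the lower end); z from the mouth to the closed end, up.
- beaker_b: The other tall beaker, 47 mm outer diameter, 80 mm high, mouth down on the peg in slot b; origin and axes as beaker_a.
- stand: The drying stand: fixed square white drip tray 154 x 154 mm on the bench, floor 10 mm high with a rim 16 mm high, and four pegs in a square of 76 mm pitch. Which peg stands in which of the four slots changes. Origin: centre of its underside; z up. A small drain spout sticks out on its -x side.
- slot_a (a point): Slot a of the stand (at -38, +38 mm from its centre in its own axes), on its floor: where beaker_a hangs at the start.
- slot_b (a point): Slot b of the stand (at +38, -38 mm), on its floor: where beaker_b hangs at the start.
- peg_slim: The only slim peg: fixed white plastic peg in the stand. Origin: centre of its underside, on the stand's floor; z up. Round foot 52 mm wide, 8 mm high: a hung vessel's mouth rests on its top, 8 mm above the origin. The pin tapers from 16 mm diameter at the foot to 14 mm near its round tip, 72 mm above the origin.
- mat: Black ribbed rubber draining mat, 200 x 200 x 3 mm, fixed flat on the bench under the lying cylinder; origin centre of its underside.
- bottle_dye: Bystander: small brown bottle with white cap, 40 mm wide, 82 mm high, standing between stand and mat; origin centre of its underside.
- lab_timer: Bystander: white countdown timer lying flat, 58 x 66 x 19 mm; origin centre of its underside.
- objective: Bystander: spare microscope objective standing upright, 30 mm wide, 44 mm high; origin centre of its underside.
- peg_stout_1: A stout peg (one of three alike, too thick for the measuring cylinder): fixed white plastic peg in the stand. Origin: centre of its underside, on the stand's floor; z up. Round foot 52 mm wide, 8 mm high: a hung vessel's mouth rests on its top, 8 mm above the origin. The pin tapers from 32 mm diameter at the foot to 28 mm near its round tip, 64 mm above the origin.
- peg_stout_2: A stout peg (one of three alike, too thick for the measuring cylinder): fixed white plastic peg in the stand. Origin: centre of its underside, on the stand's floor; z up. Round foot 52 mm wide, 8 mm high: a hung vessel's mouth rests on its top, 8 mm above the origin. The pin tapers from 32 mm diameter at the foot to 28 mm near its round tip, 64 mm above the origin.
- peg_stout_3: A stout peg (one of three alike, too thick for the measuring cylinder): fixed white plastic peg in the stand. Origin: centre of its underside, on the stand's floor; z up. Round foot 52 mm wide, 8 mm high: a hung vessel's mouth rests on its top, 8 mm above the origin. The pin tapers from 32 mm diameter at the foot to 28 mm near its round tip, 64 mm above the origin.
Things that resemble listed ones, but are neither listed nor needed, are in the scene too. Leave any green look-alike of the beaker_b alone.

How it is judged:
At the end, for the whole second after the job is handed in: Cylinder mouth down on the slim peg (mouth within 6 mm of its axis), both beakers mouth down on stout pegs (within 7 mm); all three mouths at most 3.5 mm above the peg foot's top, upright within 4 degrees, at rest (horizontal distance between cylinder_mouth and peg_slim below 0.006 m and z of cylinder_mouth in the frame of peg_slim below 0.0115 m and angle between cylinder's own z axis and vertical below 0.07 rad and ((horizontal distance between beaker_a and peg_stout_1 below 0.007 m and z of beaker_a in the frame of peg_stout_1 below 0.0115 m and angle between beaker_a's own z axis and vertical below 0.07 rad) or (horizontal distance between beaker_a and peg_stout_2 below 0.007 m and z of beaker_a in the frame of peg_stout_2 below 0.0115 m and angle between beaker_a's own z axis and vertical below 0.07 rad) or (horizontal distance between beaker_a and peg_stout_3 below 0.007 m and z of beaker_a in the frame of peg_stout_3 below 0.0115 m and angle between beaker_a's own z axis and vertical below 0.07 rad)) and ((horizontal distance between beaker_b and peg_stout_1 below 0.007 m and z of beaker_b in the frame of peg_stout_1 below 0.0115 m and angle between beaker_b's own z axis and vertical below 0.07 rad) or (horizontal distance between beaker_b and peg_stout_2 below 0.007 m and z of beaker_b in the frame of peg_stout_2 below 0.0115 m and angle between beaker_b's own z axis and vertical below 0.07 rad) or (horizontal distance between beaker_b and peg_stout_3 below 0.007 m and z of beaker_b in the frame of peg_stout_3 below 0.0115 m and angle between beaker_b's own z axis and vertical below 0.07 rad)) and linear speed of each of cylinder, beaker_a, beaker_b below 0.02 m/s and angular speed of each of cylinder, beaker_a, beaker_b below 0.2 rad/s); the robot touches nothing.
It fails at once if a beaker that hangs on a stout peg at the start is moved by more than 12 mm ((distance of beaker_a from where it was at the start of the episode above 0.012 m and horizontal distance between peg_slim and slot_a above 0.03 m) or (distance of beaker_b from where it was at the start of the episode above 0.012 m and horizontal distance between peg_slim and slot_b above 0.03 m)).
It fails at once if a vessel is let fall (moves faster than 0.5 m/s with no finger on it) ((linear speed of cylinder above 0.5 m/s and contact force between cylinder and the fingers below 0.02 N) or (linear speed of beaker_a above 0.5 m/s and contact force between beaker_a and the fingers below 0.02 N) or (linear speed of beaker_b above 0.5 m/s and contact force between beaker_b and the fingers below 0.02 N)).
It fails at once if the bottle, timer or objective is pushed more than 15 mm or tipped over (distance of any of bottle_dye, lab_timer, objective from where it was at the start of the episode above 0.015 m or angle between any of bottle_dye, lab_timer, objective's own z axis and vertical above 0.3 rad).
It also fails if it takes over 64 s, if anything falls off the work surface, if the arm or the gripper's body presses on something with over 40 N, if the wrist force passes 120 N, or if a joint passes its speed limit or range.

## Working session

There is one attempt and no reset: what is moved stays moved. The work goes in short steps, Python scripts to look and compute and a tool call to move; the robot and the scene stay as the last step left them, time stands still between calls to the robot, and variables do not carry over. Pictures are saved under pics/ and viewed, at most 10 in all, crops included, and the job is handed in when it is done.

Besides the shell and the picture viewer there is one more tool, called after "Request:" as name([rows], argument=value, ...), one row to a line, values as JSON. play_rows: Moves the arm, as the interface text tells. Its arguments: {"type":"object","properties":{"motion":{"type":"array"},"grip_force":{"type":"number"}},"required":["motion"]}

```bash
mkdir -p pics && cat > h.py <<'E'
import numpy as np, cv2
from station import get_obs, camera, workorder
from scipy.spatial.transform import Rotation as R
def tcp():
    o=get_obs(); T=np.eye(4); T[:3,:3]=R.from_euler('xyz',o['eef_rot']).as_matrix(); T[:3,3]=o['ee_pos']; return T
def snap(name):
    W=tcp(); c=camera(name); T=c['T'] if 'T' in c else W@c['T_tool_cam']
    return c['frame'],c['z_map'],np.array(c['camera_matrix']),np.array(T)
def cloud(z,K,T):
    v,u=np.mgrid[:z.shape[0],:z.shape[1]]
    x=(u-K[0,2])/K[0,0]*z; y=(v-K[1,2])/K[1,1]*z
    P=np.stack([x,-y,-z],-1)@T[:3,:3].T+T[:3,3]; P[z==0]=np.nan; return P
def proj(P,K,T):
    p=(np.asarray(P)-T[:3,3])@T[:3,:3]; return K[0,0]*p[...,0]/-p[...,2]+K[0,2], K[1,1]*-p[...,1]/-p[...,2]+K[1,2]
E
python3 - <<'E'
from h import *
o=get_obs(); print({k:np.round(v,3) for k,v in o.items()})
for n in ['scene','side']:
    c=camera(n); print(n,{k:v for k,v in c.items() if k not in('frame','z_map')})
    cv2.imwrite(f'pics/{n}0.png',c['frame'][...,::-1]); np.savez(f'{n}0.npz',**c)
E
```

```text
{'time_s': np.float64(0.0), 'qpos': array([ 1.064,  0.3  ,  1.522, -0.   ,  1.321, -0.067]), 'joint_vel': array([ 0.   ,  0.   ,  0.001,  0.   , -0.002,  0.001]), 'tau': array([-0.0000e+00, -5.3181e+01, -3.5274e+01,  7.1000e-02,  2.4000e-02,
       -0.0000e+00]), 'ee_pos': array([0.234, 0.497, 0.195]), 'eef_rot': array([-3.14 , -0.   ,  2.702]), 'force': array([0.706, 0.122, 0.385]), 'moment': array([ 0.   , -0.014, -0.008]), 'grip_force': np.float64(0.0), 'grip_width': np.float64(0.094)}
scene {'camera_matrix': array([[506.49297672,   0.        , 323.50966398],
       [  0.        , 506.49297672, 240.82132776],
       [  0.        ,   0.        ,   1.        ]]), 'T': array([[ 0.49725075, -0.77713221,  0.38575538,  0.98603675],
       [ 0.86756349,  0.44982117, -0.21211908, -0.31553262],
       [-0.00867637,  0.44014366,  0.89788545,  1.14602026],
       [ 0.        ,  0.        ,  0.        ,  1.        ]])}
side {'camera_matrix': array([[546.87881145,   0.        , 334.19165336],
       [  0.        , 546.87881145, 242.23436625],
       [  0.        ,   0.        ,   1.        ]]), 'T': array([[ 0.99139027,  0.06778758, -0.11202756,  0.34208718],
       [-0.1295121 ,  0.38162993, -0.91519681, -1.31360717],
       [-0.0192859 ,  0.92182614,  0.38712352,  0.60551666],
       [ 0.        ,  0.        ,  0.        ,  1.        ]])}
```

View pics/scene0.png

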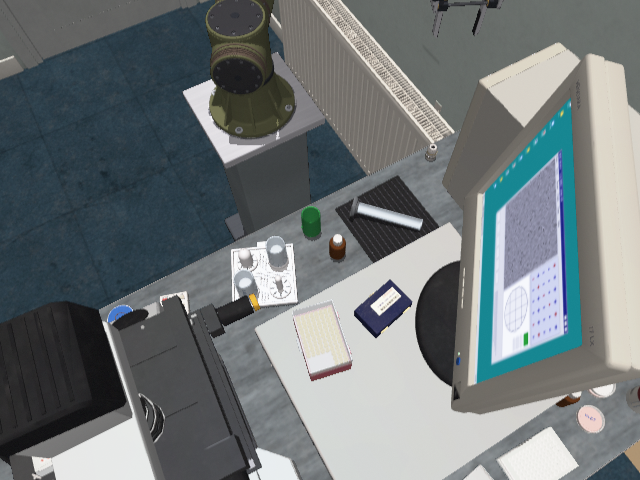

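View pics/side0.png

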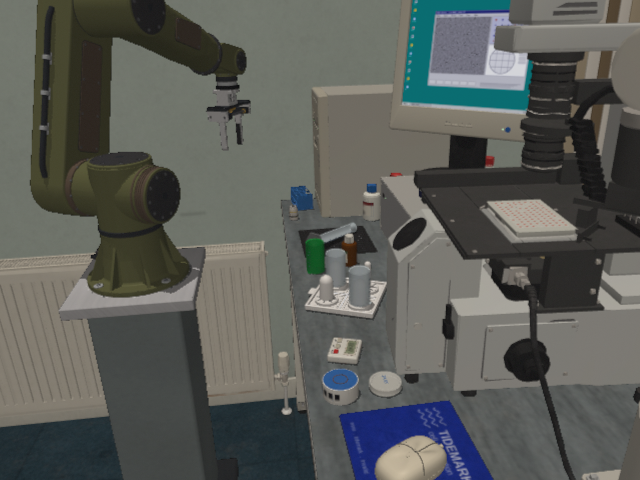

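The scene view shows the stand at about (265,273), with beakers at (276,250) and (244,284) and bare pegs at (246,258) and (281,288). The cylinder lies at (388,215), foot toward (354,208). The green look-alike is at (311,221), and the brown bottle at (338,246).

Candidates that could be mistaken:
- **Beaker:** two clear ones on the stand; the green one at (311,221) is to be left alone.
- **Slim peg:** either of the bare pegs at (246,258) and (281,288), or one under a beaker.

Next is a close crop to decide.

```bash
python3 - <<'E'
from h import *
a=np.load('scene0.npz'); b=np.load('side0.npz')
A=cv2.resize(a['frame'][170:320,215:445],None,fx=3.4,fy=3.4,interpolation=cv2.INTER_CUBIC)
B=cv2.resize(b['frame'][215:325,290:400],None,fx=5.2,fy=5.2,interpolation=cv2.INTER_CUBIC)
cv2.imwrite('pics/cA.png',A[...,::-1]); cv2.imwrite('pics/cB.png',B[...,::-1])
P=cloud(a['z_map'],a['camera_matrix'],a['T'])
for u,v in [(246,250),(276,240),(276,250),(244,275),(281,282),(240,300),(354,208),(388,215),(420,222),(311,210),(338,238),(338,246),(250,305),(263,272),(233,250),(297,300),(232,303),(293,243),(385,180),(432,150),(225,310),(240,310),(440,230),(460,170)]:
    print((u,v),np.round(P[v,u],3))
E
```

```text
(246, 250) [ 0.454 -0.231  0.071]
(276, 240) [ 0.478 -0.162  0.097]
(276, 250) [ 0.5   -0.173  0.094]
(244, 275) [ 0.52  -0.264  0.097]
(281, 282) [ 0.562 -0.196  0.06 ]
(240, 300) [ 0.651 -0.301  0.304]
(354, 208) [0.472 0.056 0.046]
(388, 215) [0.527 0.123 0.034]
(420, 222) [0.58  0.184 0.026]
(311, 210) [ 0.442 -0.049  0.083]
(338, 238) [ 0.539 -0.031  0.08 ]
(338, 246) [ 0.549 -0.036  0.062]
(250, 305) [ 0.668 -0.29   0.302]
(263, 272) [ 0.499 -0.217  0.014]
(233, 250) [ 0.408 -0.254  0.012]
(297, 300) [ 0.604 -0.18   0.016]
(232, 303) [ 0.649 -0.315  0.303]
(293, 243) [ 0.461 -0.114  0.   ]
(385, 180) [0.419 0.187 0.001]
(432, 150) [0.421 0.331 0.038]
(225, 310) [ 0.655 -0.331  0.304]
(240, 310) [ 0.667 -0.309  0.301]
(440, 230) [0.671 0.146 0.171]
(460, 170) [0.546 0.305 0.123]
```

View pics/cA.png

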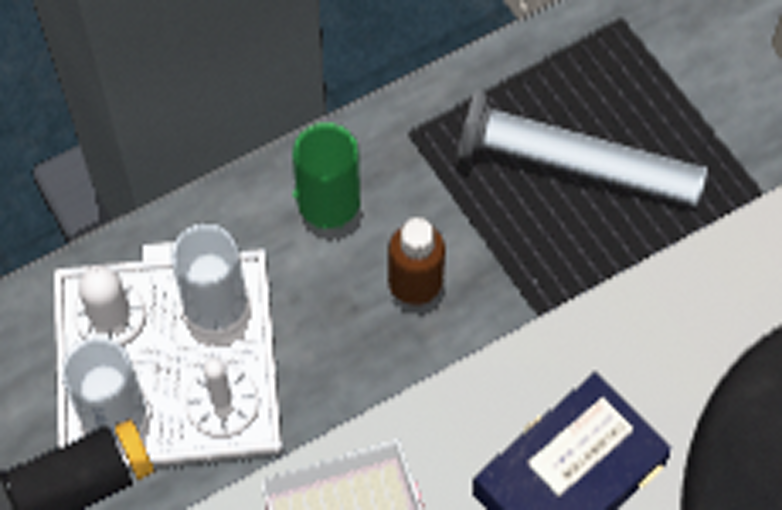

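View pics/cB.png

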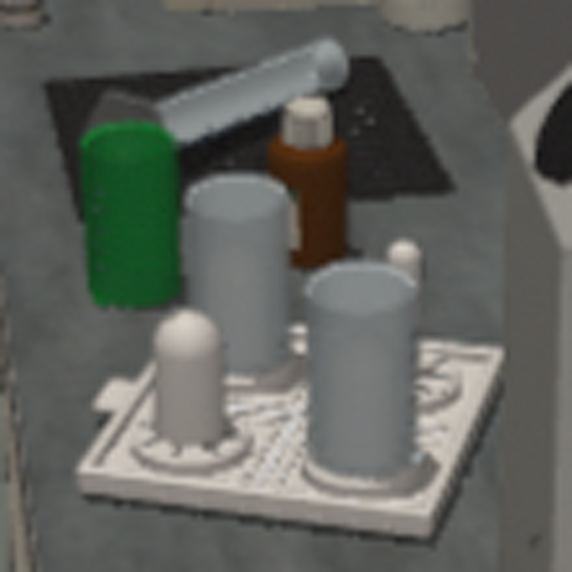

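Beakers a and b both sit on stout-peg slots. The bare slim pin is at scene (281,285), which is slot (+,+) of the stand. The thick pin at (246,258) is stout, so only the cylinder has to move. Now measuring it precisely.

```bash
python3 - <<'E'
from h import *
from scipy.optimize import least_squares
D={}
for n in ['scene','side']:
    a=np.load(n+'0.npz'); P=cloud(a['z_map'],a['camera_matrix'],a['T']); D[n]=P
    Q=P.reshape(-1,3); Q=Q[~np.isnan(Q[:,0])]
    T=a['T'][:3,3]
    # stand rim
    m=(abs(Q[:,0]-.51)<.12)&(abs(Q[:,1]+.21)<.12)&(Q[:,2]>.007)&(Q[:,2]<.022)
    r=cv2.minAreaRect((Q[m,:2]*1000).astype(np.float32)); print(n,'stand',r,m.sum())
    def circ(g,rad,z0,z1,lbl):
        m=(np.hypot(Q[:,0]-g[0],Q[:,1]-g[1])<rad+.012)&(Q[:,2]>z0)&(Q[:,2]<z1); q=Q[m]
        if len(q)<5: print(lbl,'few',len(q)); return
        s=least_squares(lambda c:np.hypot(q[:,0]-c[0],q[:,1]-c[1])-rad,g,loss='soft_l1',f_scale=.001)
        print(n,lbl,np.round(s.x,4),'n',len(q),'rms',round(np.sqrt(np.mean(s.fun**2)),4),'ztop',round(q[:,2].max(),4))
    circ([.568,-.198],.0075,.03,.075,'slim')
    circ([.46,-.235],.0148,.03,.068,'stout')
    circ([.49,-.172],.0235,.03,.08,'ba'); circ([.53,-.27],.0235,.03,.08,'bb')
    circ([.45,-.05],.024,.02,.07,'green'); circ([.55,-.035],.02,.01,.05,'bottle')
    # cylinder
    A=np.array([.472,.056]);B=np.array([.585,.19]);u=(B-A)/np.linalg.norm(B-A);w=np.array([-u[1],u[0]])
    s=(Q[:,:2]-A)@u; t=(Q[:,:2]-A)@w
    m=(s>.02)&(s<.15)&(abs(t)<.03)&(Q[:,2]>.01)&(Q[:,2]<.06); q=Q[m]
    def f(p):
        o=np.array([p[0],p[1],p[2]]);d=np.array([np.cos(p[3])*np.cos(p[4]),np.sin(p[3])*np.cos(p[4]),-np.sin(p[4])])
        return np.linalg.norm(np.cross(q-o,d),axis=1)-.014
    r=least_squares(lambda p:np.r_[f(p),((p[:2]-A)@u-.09)],[*(A+.09*u),.02,np.arctan2(u[1],u[0]),.07],loss='soft_l1',f_scale=.001)
    p=r.x;print(n,'cyl',np.round(p,4),len(q),np.sqrt(np.mean(r.fun**2)))
    d=np.array([np.cos(p[3])*np.cos(p[4]),np.sin(p[3])*np.cos(p[4]),-np.sin(p[4])])
    al=(Q-p[:3])@d; rr=np.linalg.norm(Q-p[:3]-al[:,None]*d,axis=1)
    m=(rr<.017)&(abs(al)<.13)&(Q[:,2]>.012); k=(rr<.03)&(abs(al)<.13)&(Q[:,2]>.02)
    print(' extent tube',np.percentile(al[m],[0,1,99,100]),'foot',al[k&(rr>.02)].min() if (k&(rr>.02)).any() else None, al[k&(rr>.02)].max())
    lo,hi=al[k].min(),al[m].max(); print(' ends',p[:3]+lo*d,p[:3]+hi*d,hi-lo)
# obstacles above .12 near
Q=np.vstack([D['scene'].reshape(-1,3),D['side'].reshape(-1,3)]);Q=Q[~np.isnan(Q[:,0])]
m=(Q[:,0]>.3)&(Q[:,0]<.85)&(Q[:,1]>-.45)&(Q[:,1]<.4)&(Q[:,2]>.1)&(Q[:,2]<.7)
H=np.zeros((11,17))
for x,y,z in Q[m]:
    i,j=int((x-.3)/.05),int((y+.45)/.05); H[i,j]=max(H[i,j],z)
print('cols y from -.45 step .05');
for i in range(11): print(round(.3+.05*i,2),(H[i]*100).astype(int))
E
```

```text
scene stand ((510.50201416015625, -219.00161743164062), (172.7656707763672, 212.87754821777344), 76.04769897460938) 2282
scene slim [ 0.5667 -0.2032] n 48 rms 0.003 ztop 0.075
scene stout [ 0.4547 -0.2384] n 127 rms 0.0017 ztop 0.0677
scene ba [ 0.485  -0.1688] n 169 rms 0.0008 ztop 0.0797
scene bb [ 0.5234 -0.269 ] n 140 rms 0.0007 ztop 0.0798
scene green [ 0.4464 -0.0539] n 179 rms 0.0011 ztop 0.0697
scene bottle [ 0.5377 -0.0318] n 110 rms 0.0008 ztop 0.0499
scene cyl [0.5245 0.1294 0.0218 0.7734 0.0673] 579 0.0019969930370227636
 extent tube [-0.0866334  -0.08465894  0.08003637  0.08198676] foot -0.09819009659246247 0.04745668387938861
 ends [0.45444288 0.06098328 0.02842105] [0.58307619 0.18656322 0.01630292] 0.1801768561277714
side stand ((496.78216552734375, -217.3049774169922), (161.88540649414062, 169.08694458007812), 66.34376525878906) 1451
side slim [ 0.555  -0.1984] n 14 rms 0.0022 ztop 0.0743
side stout [ 0.4537 -0.2375] n 219 rms 0.0021 ztop 0.0678
side ba [ 0.4847 -0.1675] n 354 rms 0.002 ztop 0.0798
side bb [ 0.523 -0.268] n 451 rms 0.0016 ztop 0.08
side green [ 0.446
[... 278 characters left out ...]
nds [0.4503139  0.05854124 0.02729957] [0.58352295 0.18892501 0.01493569] 0.18680857868042672
cols y from -.45 step .05
0.3 [0 0 0 0 0 0 0 0 0 0 0 0 0 0 0 0 0]
0.35 [0 0 0 0 0 0 0 0 0 0 0 0 0 0 0 0 0]
0.4 [0 0 0 0 0 0 0 0 0 0 0 0 0 0 0 0 0]
0.45 [ 0  0  0  0  0 10  0  0  0  0  0  0  0  0  0 37 36]
0.5 [24  0  0 10 10 10  0  0  0  0  0  0  0  0 38 38 38]
0.55 [33  0  0  0  0  0  0  0  0  0  0  0  0  0 38 38 38]
0.6 [34 34 30 30  0  0  0  0  0  0  0  0  0  0 38 39 38]
0.65 [34 34 30 30 24 17 17 17 17 17 17 35 47  0 37 38 38]
0.7 [69 34 17 17 25 25 21 20 20 17 31 47 68 68 33 38 38]
0.75 [68 34 17 23 25 25 20 20 20 19 44 68 68 68 27 27  0]
0.8 [67 30 17 25 25 25 20 20 19 41 66 68 68 67 26 26 38]
```

```bash
cat >> h.py <<'E'
def rel(Tt,T0=None):
    T0=tcp() if T0 is None else T0
    s=T0[:3,:3].T@(Tt[:3,3]-T0[:3,3])/.25; w=R.from_matrix(T0[:3,:3].T@Tt[:3,:3]).as_rotvec()/(2*np.pi)
    print('row',np.round(s,4),np.round(w,4),'mm',np.linalg.norm(s)*250,'deg',np.linalg.norm(w)*360); return np.r_[s,w]
def pose(p,x,z):
    z=np.array(z,float);z/=np.linalg.norm(z);x=np.array(x,float);x-=z*(x@z);x/=np.linalg.norm(x)
    T=np.eye(4);T[:3,:3]=np.c_[x,np.cross(z,x),z];T[:3,3]=p;return T
def log():
    import json
    o=get_obs(); open('log.jsonl','a').write(json.dumps({k:np.asarray(o[k]).tolist() for k in('qpos','ee_pos','eef_rot')})+'\n'); return o
E
python3 - <<'E'
from h import *
log()
rel(pose([.30,.25,.22],[np.cos(1.7),np.sin(1.7),0],[0,0,-1]))
E
```

```text
row [-0.6601 -0.7834 -0.0982] [-2.000e-04  1.000e-04  1.594e-01] mm 257.272812619064 deg 57.39889067223499
```

Request:
play_rows([
  [[-0.66,-0.783,-0.1,0,0,0.16,1],[-0.66,-0.783,-0.1,0,0,0.16,1],[-0.66,-0.783,-0.1,0,0,0.16,1],[-0.66,-0.783,-0.1,0,0,0.16,1],[-0.66,-0.783,-0.1,0,0,0.16,1],[-0.66,-0.783,-0.1,0,0,0.16,1],[-0.66,-0.783,-0.1,0,0,0.16,1],[-0.66,-0.783,-0.1,0,0,0.16,1]],
])

```text
time_s: 0.9
ee_pos: [0.3002, 0.2499, 0.2208]
eef_rot: [3.142, -0.0, 1.694]
force: [-0.5, 0.6, 0.1]
grip_width: 0.0939
grip_force: 0.0
```

```bash
python3 - <<'E'
from h import *
o=log();print(o['qpos'],o['ee_pos'],o['eef_rot'])
t=np.radians(20);m=np.array([np.cos(.774),np.sin(.774),0])
# lean: z_tool = sin t*m - cos t*Z
z=np.sin(t)*m-np.cos(t)*np.array([0,0,1])
rel(pose([.45,.056,.21],m,z))
E
```

```text
[ 6.00347442e-01 -8.78919292e-02  1.89059529e+00  1.58048617e-05
  1.33879022e+00  4.77280364e-01] [0.30022789 0.24991149 0.2207718 ] [ 3.14151172e+00 -5.91726663e-05  1.69385977e+00]
row [-0.8433  0.4993  0.0431] [-0.0255  0.0516  0.1449] mm 245.25370970540217 deg 56.114557300097985
```

Request:
play_rows([
  [[-0.84,0.5,0.043,-0.0255,0.0516,0.145,1],[-0.84,0.5,0.043,-0.0255,0.0516,0.145,1],[-0.84,0.5,0.043,-0.0255,0.0516,0.145,1],[-0.84,0.5,0.043,-0.0255,0.0516,0.145,1],[-0.84,0.5,0.043,-0.0255,0.0516,0.145,1],[-0.84,0.5,0.043,-0.0255,0.0516,0.145,1],[-0.84,0.5,0.043,-0.0255,0.0516,0.145,1],[-0.84,0.5,0.043,-0.0255,0.0516,0.145,1],[-0.84,0.5,0.043,-0.0255,0.0516,0.145,1]],
])

```text
time_s: 1.8
ee_pos: [0.4504, 0.0579, 0.21]
eef_rot: [3.141, -0.348, 0.781]
force: [-0.2, -0.3, -0.3]
grip_width: 0.0942
grip_force: 0.0
```

```bash
cat > kin.py <<'E'
from h import *
from scipy.optimize import least_squares
import json
def fkR(q,s4=1,s6=1):
    return (R.from_euler('z',q[0])*R.from_euler('y',q[1]+q[2])*R.from_euler('z',s4*q[3])*R.from_euler('y',q[4])*R.from_euler('z',s6*q[5]+np.pi/2)).as_matrix()
def fk(q,p,s4=1,s6=1):
    r0,z0,L2,L3,e,L6,dy=p; s=q[1]+q[2]
    w=np.array([r0+L2*np.sin(q[1])+L3*np.sin(s)-e*np.cos(s),dy,z0+L2*np.cos(q[1])+L3*np.cos(s)+e*np.sin(s)])
    M=fkR(q,s4,s6); T=np.eye(4);T[:3,:3]=M;T[:3,3]=R.from_euler('z',q[0]).apply(w)+M[:,2]*L6;return T
L=[json.loads(l) for l in open('log.jsonl')]
def fit():
    D=[(np.array(l['qpos']),np.array(l['ee_pos'])) for l in L]
    p0=np.array([.0,.4,.42,.4,0,.25,.0367])
    r=least_squares(lambda p:np.r_[np.concatenate([fk(q,p)[:3,3]-x for q,x in D])*1000,(p-p0)*.05],p0)
    return r.x,np.abs(r.fun[:-7]).max()
LIM=np.array([[-3.03,3.03],[-.79,2.21],[.23,2.52],[-1.04,4.18],[0,3.07],[-2.55,2.55]])
def ik(T,p,q0):
    def f(q):
        F=fk(q,p); return np.r_[(F[:3,3]-T[:3,3])*10,R.from_matrix(F[:3,:3].T@T[:3,:3]).as_rotvec()]
    r=least_squares(f,np.clip(q0,LIM[:,0]+1e-3,LIM[:,1]-1e-3),bounds=(LIM[:,0],LIM[:,1])); return r.x,np.linalg.norm(r.fun)
E
python3 - <<'E'
from h import *
o=log()
from kin import *
print(o['qpos'],o['ee_pos'])
for l in L:
    M=R.from_euler('xyz',l['eef_rot']).as_matrix()
    print([round(np.degrees(R.from_matrix(M.T@fkR(l['qpos'],s)).magnitude()),2) for s in(1,-1)])
print(fit())
f,z,K,T=snap('wrist'); np.savez('w1.npz',f=f,z=z,K=K,T=T); cv2.imwrite('pics/w1.png',f[...,::-1])
E
```

```text
[-0.12014648 -0.08289426  1.95154606  0.30918699  1.07138856  0.54840725] [0.45040299 0.05791663 0.21001171]
[np.float64(0.0), np.float64(0.0)]
[np.float64(0.0), np.float64(0.0)]
[np.float64(0.0), np.float64(35.43)]
(array([ 1.17049195e-08,  2.21200266e-01,  4.24199994e-01,  4.47500048e-01,
       -4.09002307e-02,  2.80335026e-01,  3.65999977e-02]), np.float64(5.938652236636699e-06))
```

View pics/w1.png

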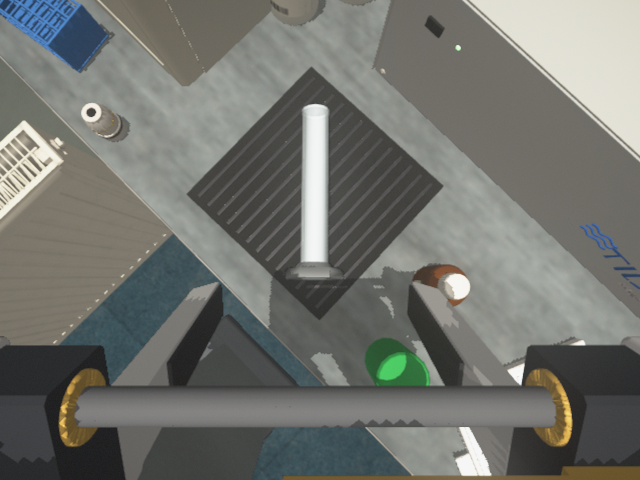

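The wrist view shows the cylinder straight up the image, mouth at (315,108) and foot at (314,272), with the bottle at (445,285) and the green beaker at (397,365). The kinematic model fits exactly, so I can plan the final orientation.

```bash
python3 - <<'E'
from kin import *
p,_=fit()
w=np.load('w1.npz'); print('cam in tool',np.round(np.linalg.inv(tcp())@w['T'],3)[:3])
P=cloud(w['z'],w['K'],w['T']);Q=P.reshape(-1,3);Q=Q[~np.isnan(Q[:,0])]
o=np.array([.524,.1298,.021]);d=np.array([.7135,.6976,-.067]);al=(Q-o)@d
q=Q[(abs(al)<.07)&(np.linalg.norm(Q-o-al[:,None]*d,axis=1)<.022)&(Q[:,2]>.012)]
def f(x):
    dd=np.array([np.cos(x[3])*np.cos(x[4]),np.sin(x[3])*np.cos(x[4]),-np.sin(x[4])]);return np.linalg.norm(np.cross(q-x[:3],dd),axis=1)-.014
r=least_squares(lambda x:np.r_[f(x),(x[:3]-o)@d],[*o,.774,.067],loss='soft_l1',f_scale=.001);x=r.x
dd=np.array([np.cos(x[3])*np.cos(x[4]),np.sin(x[3])*np.cos(x[4]),-np.sin(x[4])]);al=(Q-x[:3])@dd
m=(np.linalg.norm(Q-x[:3]-al[:,None]*dd,axis=1)<.016)&(abs(al)<.13)&(Q[:,2]>.012)
print('wrist cyl',np.round(x,4),len(q),'mouth al',np.percentile(al[m],[0,1,99,100]))
peg=np.array([.554,-.199,0])
for sx in(1,-1):
  for tau in(0,10,20,30):
    for az in(-130,-110,-90,-70,-50,-30):
        t,a=np.radians([tau,az]);z=[np.cos(t)*np.cos(a),np.cos(t)*np.sin(a),-np.sin(t)]
        out=[]
        for H in(.148,.24):
            T=pose(peg+[0,0,H],[0,0,-sx],z); best=None
            for q4 in(-.9,-.3,.5,3.5,4.1):
              for q6 in (-2,0,2):
                s,e=ik(T,p,[-.2,.3,1.5,q4,1.2,q6])
                if e<1e-3: 
                    mg=np.min(np.c_[s-LIM[:,0],LIM[:,1]-s])
                    if best is None or mg>best[1]: best=(s,mg)
            out.append(best)
        if all(out): print(sx,tau,az,[(np.round(b[0],2).tolist(),round(b[1],2)) for b in out])
E
```

```text
cam in tool [[-0.     0.963  0.268  0.079]
 [ 1.     0.     0.    -0.001]
 [ 0.     0.268 -0.963 -0.189]]
wrist cyl [0.5224 0.1316 0.0224 0.773  0.0691] 3562 mouth al [-0.09696945 -0.08297607  0.08145698  0.08363737]
1 0 -50 [([-0.06, 0.58, 2.15, 4.0, 1.3, 1.27], np.float64(0.18)), ([-0.06, 0.33, 2.17, 4.07, 1.15, 1.07], np.float64(0.11))]
1 0 -30 [([-0.3, 0.53, 2.3, 3.37, 1.27, 1.5], np.float64(0.22)), ([-0.3, 0.23, 2.31, 3.41, 0.99, 1.42], np.float64(0.21))]
1 10 -30 [([-0.31, 0.38, 2.3, 3.41, 0.95, 1.45], np.float64(0.22)), ([-0.31, 0.1, 2.29, 3.49, 0.67, 1.33], np.float64(0.23))]
1 20 -130 [([-0.05, 0.92, 1.1, -0.93, 1.94, 0.7], np.float64(0.11)), ([-0.05, 0.82, 1.07, -0.98, 2.02, 0.57], np.float64(0.06))]
1 20 -30 [([-0.31, 0.25, 2.27, 3.48, 0.62, 1.36], np.float64(0.25)), ([-0.31, 0.01, 2.23, 3.72, 0.37, 1.1], np.float64(0.29))]
1 30 -130 [([-0.07, 0.84, 1.14, -0.81, 1.84, 0.69], np.float64(0.23)), ([-0.07, 0.74, 1.09, -0.85, 1.94, 0.57], np.float64(0.19))]
1 30 -110 [([-0.01, 0.69, 1.41, -0.96, 1.57, 0.62], np.float64(0.08)), ([-0.01, 0.58, 1.35, -0.96, 1.66, 0.48], np.float64(0.08))]
-1 0 -50 [([-0.06, 0.58, 2.15, 4.0, 1.3, -1.87], np.float64(0.18)), ([-0.06, 0.33, 2.17, 4.07, 1.15, -2.07], np.float64(0.11))]
-1 0 -30 [([-0.3, 0.53, 2.3, 3.37, 1.27, -1.64], np.float64(0.22)), ([-0.3, 0.23, 2.31, 3.41, 0.99, -1.72], np.float64(0.21))]
-1 10 -30 [([-0.31, 0.38, 2.3, 3.41, 0.95, -1.69], np.float64(0.22)), ([-0.31, 0.1, 2.29, 3.49, 0.67, -1.81], np.float64(0.23))]
-1 20 -30 [([-0.31, 0.25, 2.27, 3.48, 0.62, -1.78], np.float64(0.25)), ([-0.31, 0.01, 2.23, 3.72, 0.37, -2.04], np.float64(0.29))]
```

```bash
python3 - <<'E'
from kin import *
p,_=fit()
Q=np.vstack([cloud(a['z_map'],a['camera_matrix'],a['T']).reshape(-1,3) for a in (np.load('scene0.npz'),np.load('side0.npz'))]);w=np.load('w1.npz')
Qw=cloud(w['z'],w['K'],w['T']).reshape(-1,3);Q=np.vstack([Q,Qw[np.linalg.norm(Qw-tcp()[:3,3],axis=1)>.2]]);Q=Q[~np.isnan(Q[:,0])]
for y in np.arange(-.3,.25,.03):
    o=[]
    for zl,zh in((.03,.11),(.11,.16),(.16,.22),(.22,.3),(.3,.4),(.4,.5)):
        m=(Q[:,0]>.575)&(Q[:,0]<.9)&(Q[:,1]>y)&(Q[:,1]<y+.03)&(Q[:,2]>zl)&(Q[:,2]<zh); o.append(round(np.percentile(Q[m,0],1),3) if m.sum()>3 else 9)
    print(round(y,2),o)
peg=np.array([.554,-.199,0])
for tau in(30,35,40,45):
    for az in(-130,-120,-110,-100,-90,-80,-70):
        t,a=np.radians([tau,az]);z=[np.cos(t)*np.cos(a),np.cos(t)*np.sin(a),-np.sin(t)]
        out=[]
        for H in(.138,.235):
            T=pose(peg+[0,0,H],[0,0,-1],z); best=None
            for q4 in(-.9,-.3,.5):
                s,e=ik(T,p,[-.2,.3,1.5,q4,1.2,.5])
                if e<1e-3: 
                    mg=np.min(np.c_[s-LIM[:,0],LIM[:,1]-s])
                    if best is None or mg>best[1]: best=(s,mg)
            out.append(best)
        if all(out): print(tau,az,[(np.round(b[0],2).tolist(),round(b[1],2)) for b in out])
E
```

```text
-0.3 [9, 9, np.float64(0.666), np.float64(0.642), np.float64(0.648), 9]
-0.27 [9, 9, np.float64(0.666), np.float64(0.741), 9, 9]
-0.24 [9, 9, np.float64(0.665), np.float64(0.699), 9, 9]
-0.21 [np.float64(0.662), 9, np.float64(0.664), np.float64(0.702), 9, 9]
-0.18 [np.float64(0.661), 9, np.float64(0.664), np.float64(0.708), 9, 9]
-0.15 [np.float64(0.661), np.float64(0.662), np.float64(0.664), 9, 9, 9]
-0.12 [np.float64(0.661), np.float64(0.662), np.float64(0.664), 9, 9, 9]
-0.09 [np.float64(0.661), np.float64(0.661), np.float64(0.664), 9, 9, 9]
-0.06 [np.float64(0.661), np.float64(0.661), np.float64(0.662), 9, 9, 9]
-0.03 [np.float64(0.661), np.float64(0.661), np.float64(0.661), 9, np.float64(0.872), 9]
-0.0 [np.float64(0.661), np.float64(0.661), np.float64(0.661), 9, np.float64(0.838), np.float64(0.875)]
0.03 [np.float64(0.661), np.float64(0.661), np.float64(0.662), 9, np.float64(0.802), np.float64(0.843)]
0.06 [np.float64(0.661), np.float64(0.661), np.float64(0.661), np.float64(0.863), np.float64(0.767), np.float64(0.807)]
0.09 [np.float64(0.661), np.float64(0.661), np.float64(0.66
[... 2278 characters left out ...]
.34)), ([-0.1, 0.57, 1.24, -0.71, 1.69, 0.47], np.float64(0.33))]
45 -110 [([-0.08, 0.6, 1.44, -0.76, 1.42, 0.51], np.float64(0.28)), ([-0.08, 0.49, 1.35, -0.75, 1.56, 0.38], np.float64(0.29))]
45 -100 [([-0.07, 0.53, 1.54, -0.82, 1.29, 0.44], np.float64(0.22)), ([-0.07, 0.42, 1.46, -0.79, 1.43, 0.29], np.float64(0.25))]
45 -90 [([-0.07, 0.46, 1.65, -0.88, 1.16, 0.36], np.float64(0.16)), ([-0.07, 0.35, 1.56, -0.83, 1.29, 0.2], np.float64(0.21))]
45 -80 [([-0.08, 0.4, 1.75, -0.94, 1.01, 0.28], np.float64(0.1)), ([-0.08, 0.27, 1.66, -0.85, 1.14, 0.09], np.float64(0.19))]
45 -70 [([-0.1, 0.33, 1.84, -1.0, 0.86, 0.19], np.float64(0.04)), ([-0.1, 0.2, 1.75, -0.86, 0.99, -0.03], np.float64(0.18))]
```

```bash
cat > plan.py <<'E'
from kin import *
p,_=fit(); t=np.radians(40)
m3=np.array([np.cos(.7735)*np.cos(.068),np.sin(.7735)*np.cos(.068),-np.sin(.068)]); n=np.array([0,0,1.])-m3*(-np.sin(.068)); n/=np.linalg.norm(n)
zt=np.sin(t)*m3-np.cos(t)*n
G=np.array([.4925,.1007,.0255])+.003*n
Tg=pose(G,m3,zt); Tp=pose(G-.1*zt,m3,zt)
def fin(H,az=-95,tau=40,xy=(.554,-.199)):
    a=np.radians(az);b=np.radians(tau);return pose([*xy,H],[0,0,-1],[np.cos(b)*np.cos(a),np.cos(b)*np.sin(a),-np.sin(b)])
E
python3 - <<'E'
from plan import *
r=rel(Tp); rel(Tg,Tp); q=get_obs()['qpos']
for T in(Tp,Tg):
    q,e=ik(T,p,q);print(np.round(q,2),e,T[:3,3])
E
```

```text
row [-0.1333 -0.005   0.3805] [-0.0004  0.0448  0.001 ] mm 100.79018864796191 deg 16.146912748783006
row [-0.  -0.   0.4] [0. 0. 0.] mm 99.99999999999997 deg 0.0
[-0.28  0.02  2.22  0.85  0.75 -0.07] 5.7549866147712105e-15 [0.4504867  0.05967475 0.10928806]
[-0.14  0.29  2.17  1.11  0.55 -0.28] 2.2279195561154503e-15 [0.49264584 0.10084241 0.02849307]
```

Request:
play_rows([
  [[-0.133,-0.005,0.38,0,0.0448,0.001,1],[-0.133,-0.005,0.38,0,0.0448,0.001,1],[-0.133,-0.005,0.38,0,0.0448,0.001,1],[-0.133,-0.005,0.38,0,0.0448,0.001,1],[-0.133,-0.005,0.38,0,0.0448,0.001,1]],
])

```text
time_s: 2.35
ee_pos: [0.4509, 0.0596, 0.1101]
eef_rot: [-3.137, -0.629, 0.769]
force: [0.6, -0.2, -0.0]
grip_width: 0.0939
grip_force: 0.0
```

```bash
python3 - <<'E'
from plan import *
o=get_obs();print(o['qpos'],o['ee_pos']);rel(Tg)
E
```

```text
[-0.27516919  0.02182861  2.21448739  0.84221284  0.75450169 -0.0640176 ] [0.4508892  0.05959206 0.11012893]
row [-0.0023 -0.0005  0.4022] [-0.0003  0.0002 -0.0005] mm 100.54661999167607 deg 0.23517265960343361
```

Request:
play_rows([
  [[0,0,0.1,0,0,0,1],[0,0,0.2,0,0,0,1],[0,0,0.3,0,0,0,1],[0,0,0.36,0,0,0,1],[0,0,0.4,0,0,0,1],[0,0,0.4,0,0,0,1]],
])

```text
time_s: 2.95
ee_pos: [0.494, 0.102, 0.0297]
eef_rot: [-3.138, -0.632, 0.772]
force: [-0.3, -0.2, 0.7]
grip_width: 0.094
grip_force: 0.0
```

Request:
play_rows([
  [[0,0,0,0,0,0,-1],[0,0,0,0,0,0,-1],[0,0,0,0,0,0,-1],[0,0,0,0,0,0,-1],[0,0,0,0,0,0,-1],[0,0,0,0,0,0,-1],[0,0,0,0,0,0,-1],[0,0,0,0,0,0,-1]],
], grip_force=20)

```text
time_s: 3.75
ee_pos: [0.4925, 0.1006, 0.0286]
eef_rot: [-3.137, -0.631, 0.768]
force: [-0.2, 0.8, 0.5]
grip_width: 0.0333
grip_force: 0.0
```

Request:
play_rows([
  [[0,0,0,0,0,0,-1],[0,0,0,0,0,0,-1],[0,0,0,0,0,0,-1],[0,0,0,0,0,0,-1]],
], grip_force=25)

```text
time_s: 4.15
ee_pos: [0.4927, 0.1007, 0.0288]
eef_rot: [-3.138, -0.631, 0.768]
force: [1.4, 0.6, 3.2]
grip_width: 0.0196
grip_force: 22.3
```

```bash
python3 - <<'E'
from plan import *
T0=tcp();print(T0[:3,3],get_obs()['qpos'])
# path: lift, transit, tip; check IK continuity
q=get_obs()['qpos']
up=T0.copy();up[:3,3]=[.45,.05,.24]
def interp(A,B,N):
    w=R.from_matrix(A[:3,:3].T@B[:3,:3]).as_rotvec()
    for s in np.linspace(0,1,N+1)[1:]:
        T=np.eye(4);T[:3,:3]=A[:3,:3]@R.from_rotvec(s*w).as_matrix();T[:3,3]=A[:3,3]+s*(B[:3,3]-A[:3,3]);yield T
a=up
for name,mid in [('lift',up),('tip',None),('over',fin(.26))]:
    if name=='lift': A,B=T0,up
    elif name=='tip':
        A,B=up,fin(.27,xy=(.48,-.03))
    else: A,B=fin(.27,xy=(.48,-.03)),fin(.26)
    rel(B,A);Q=[q]
    for T in interp(A,B,14):
        q,e=ik(T,p,q);Q.append(q)
        mo=T[:3,3]+.125*(np.sin(t)*T[:3,2]+np.cos(t)*T[:3,0])
        print(name,np.round(q,2),round(e,4),'mouth',np.round(mo,3),'wrist',np.round(T[:3,3]-.28*T[:3,2],2))
E
```

```text
[0.49271724 0.10068919 0.02875592] [-0.13777043  0.29085444  2.16584392  1.11052171  0.54777831 -0.27539096]
row [ 0.2854  0.0238 -0.838 ] [0. 0. 0.] mm 221.40058640091925 deg 0.0
lift [-0.15  0.25  2.17  1.05  0.57 -0.22] 0.0 mouth [0.579 0.184 0.035] wrist [ 0.37 -0.02  0.27]
lift [-0.16  0.21  2.17  1.    0.6  -0.16] 0.0 mouth [0.576 0.18  0.051] wrist [ 0.37 -0.02  0.29]
lift [-0.17  0.17  2.17  0.95  0.63 -0.11] 0.0 mouth [0.573 0.177 0.066] wrist [ 0.37 -0.03  0.3 ]
lift [-0.18  0.13  2.17  0.9   0.66 -0.06] 0.0 mouth [0.57  0.173 0.081] wrist [ 0.36 -0.03  0.32]
lift [-0.19  0.09  2.16  0.86  0.7  -0.02] 0.0 mouth [0.567 0.169 0.096] wrist [ 0.36 -0.03  0.33]
lift [-0.21  0.05  2.16  0.82  0.73  0.02] 0.0 mouth [0.564 0.166 0.111] wrist [ 0.36 -0.04  0.35]
lift [-0.22  0.01  2.15  0.79  0.77  0.06] 0.0 mouth [0.561 0.162 0.126] wrist [ 0.35 -0.04  0.36]
lift [-0.23 -0.02  2.14  0.76  0.8   0.09] 0.0 mouth [0.558 0.159 0.141] wrist [ 0.35 -0.04  0.38]
lift [-0.24 -0.05  2.13  0.74  0.84  0.12] 0.0 mouth [0.555 0.155 0.156] wrist [ 0.35 -0.05  0.39]
lift [-0.25 -0.08  2.12  0.71
[... 2668 characters left out ...]
  0.44]
over [ 0.09  0.32  1.57 -0.86  1.5   0.36] 0.0 mouth [ 0.522 -0.127  0.139] wrist [0.54 0.09 0.44]
over [ 0.07  0.33  1.56 -0.86  1.48  0.34] 0.0 mouth [ 0.528 -0.139  0.139] wrist [0.55 0.08 0.44]
over [ 0.05  0.34  1.55 -0.87  1.47  0.33] 0.0 mouth [ 0.533 -0.151  0.138] wrist [0.55 0.06 0.44]
over [ 0.03  0.35  1.54 -0.87  1.45  0.31] 0.0 mouth [ 0.538 -0.163  0.137] wrist [0.56 0.05 0.44]
over [ 0.    0.36  1.52 -0.88  1.44  0.3 ] 0.0 mouth [ 0.543 -0.175  0.136] wrist [0.56 0.04 0.44]
over [-0.02  0.37  1.51 -0.88  1.42  0.28] 0.0 mouth [ 0.549 -0.187  0.136] wrist [0.57 0.03 0.44]
over [-0.04  0.38  1.5  -0.89  1.41  0.27] 0.0 mouth [ 0.554 -0.199  0.135] wrist [0.57 0.01 0.44]
```

Grip width is 19.6 mm where 28 was expected, so I'll look before moving.

```bash
python3 - <<'E'
from h import *
f,z,K,T=snap('wrist'); np.savez('w2.npz',f=f,z=z,K=K,T=T); 
a=snap('scene'); np.savez('s2.npz',f=a[0],z=a[1],K=a[2],T=a[3])
c=cv2.resize(a[0][160:270,310:450],None,fx=3,fy=3,interpolation=cv2.INTER_CUBIC)
im=np.zeros((480,420+420,3),np.uint8); im[:360,:420]=cv2.resize(f,(420,360)) ; im[:330,420:]=c
cv2.imwrite('pics/w2.png',im[:,:800,::-1])
E
```

```text
(no output)
```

View pics/w2.png

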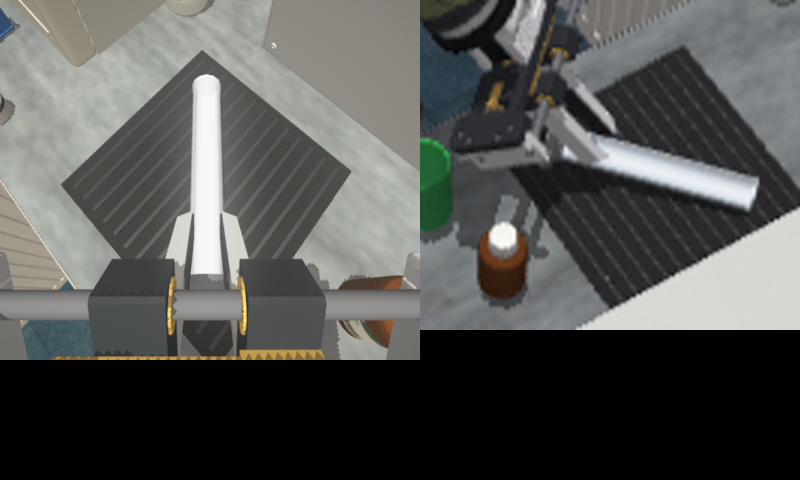

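The wrist view shows the tube centred between the fingers with its mouth at (206,85), so the grasp looks good. The pads are probably grooved. I'll measure how the tube sits in the tool frame.

```bash
cat >> plan.py <<'E'
def tube(Q,o,d,lo=-.02,hi=.12):
    """fit the tube axis (radius 14 mm) near point o, direction d toward the mouth; returns point nearest o, dir, mouth centre"""
    for _ in range(3):
        al=(Q-o)@d; rr=np.linalg.norm(Q-o-al[:,None]*d,axis=1); q=Q[(al>lo)&(al<hi)&(rr<.019)&(rr>.009)]
        e1=np.cross(d,[.3,.5,.81]);e1/=np.linalg.norm(e1);e2=np.cross(d,e1)
        def un(x):
            dd=d+x[2]*e1+x[3]*e2;return o+x[0]*e1+x[1]*e2,dd/np.linalg.norm(dd)
        def f(x):
            c,dd=un(x);return np.linalg.norm(np.cross(q-c,dd),axis=1)-.014
        r=least_squares(f,np.zeros(4),loss='soft_l1',f_scale=.0007);o,d=un(r.x)
    al=(Q-o)@d; rr=np.linalg.norm(Q-o-al[:,None]*d,axis=1); m=(rr<.0155)&(rr>.0125)&(al>0)&(al<.16)
    return o,d,o+np.percentile(al[m],99.5)*d,len(q),np.sqrt(np.mean(r.fun**2))
E
python3 - <<'E'
from plan import *
T0=tcp()
for n in('w2','s2'):
    w=np.load(n+'.npz');Q=cloud(w['z'],w['K'],w['T']).reshape(-1,3);Q=Q[~np.isnan(Q[:,0])];Q=Q[Q[:,2]>.008]
    o,d,mo,k,rms=tube(Q,G,m3,.035,.115)
    dt=T0[:3,:3].T@d; mt=T0[:3,:3].T@(mo-T0[:3,3])
    print(n,'dir',np.round(d,4),'mouth',np.round(mo,4),k,round(rms,5),'| tool: dir',np.round(dt,4),'mouth',np.round(mt,4),'tilt',np.degrees(np.arctan2(dt[2],dt[0])), 'len',np.linalg.norm(mt))
E
```

```text
w2 dir [ 0.7138  0.6969 -0.0691] mouth [0.5813 0.1886 0.0167] 4952 0.00046 | tool: dir [ 0.7648 -0.0029  0.6443] mouth [ 0.0936 -0.0014  0.0833] tilt 40.109968269443286 len 0.1253415651210017
s2 dir [ 0.7152  0.6964 -0.0593] mouth [0.5825 0.1863 0.0164] 347 0.00192 | tool: dir [ 0.7711 -0.0015  0.6367] mouth [0.0929 0.0011 0.0832] tilt 39.54581041082033 len 0.12468728820326799
```

Request:
play_rows([
  [[0,0,0,0,0,0,-1],[0.03,0.002,-0.08,0,0,0,-1],[0.07,0.006,-0.2,0,0,0,-1],[0.115,0.01,-0.335,0,0,0,-1],[0.16,0.013,-0.47,0,0,0,-1],[0.205,0.017,-0.6,0,0,0,-1],[0.25,0.021,-0.73,0,0,0,-1],[0.275,0.023,-0.8,0,0,0,-1],[0.285,0.024,-0.84,0,0,0,-1],[0.285,0.024,-0.84,0,0,0,-1]],
], grip_force=40)

```text
time_s: 5.25
ee_pos: [0.4498, 0.0494, 0.2407]
eef_rot: [-3.139, -0.631, 0.768]
force: [0.0, 0.8, -0.0]
grip_width: 0.0006
grip_force: 0.0
```

```bash
python3 - <<'E'
from plan import *
T0=tcp();f,z,K,T=snap('wrist');Q=cloud(z,K,T).reshape(-1,3);Q=Q[~np.isnan(Q[:,0])]
dt=np.array([.7648,-.0029,.6443])
o,d,mo,k,rms=tube(Q,T0[:3,3],T0[:3,:3]@dt,.035,.115)
print('tool dir',np.round(T0[:3,:3].T@d,4),'mouth',np.round(T0[:3,:3].T@(mo-T0[:3,3]),4),k,rms)
r=rel(fin(.27,xy=(.48,-.03)))
for s in (.1,.2,.3,.4,.5,.6,.7,.8,.9,1): print((np.round(r*s,3)).tolist())
E
```

```text
tool dir [ 0.7648 -0.0029  0.6443] mouth [ 0.0009 -0.      0.0007] 0 nan
row [-0.0363  0.313  -0.1785] [-0.0157 -0.2284 -0.1236] mm 90.53470482874582 deg 93.6501988300811
[-0.004, 0.031, -0.018, -0.002, -0.023, -0.012]
[-0.007, 0.063, -0.036, -0.003, -0.046, -0.025]
[-0.011, 0.094, -0.054, -0.005, -0.069, -0.037]
[-0.015, 0.125, -0.071, -0.006, -0.091, -0.049]
[-0.018, 0.157, -0.089, -0.008, -0.114, -0.062]
[-0.022, 0.188, -0.107, -0.009, -0.137, -0.074]
[-0.025, 0.219, -0.125, -0.011, -0.16, -0.087]
[-0.029, 0.25, -0.143, -0.013, -0.183, -0.099]
[-0.033, 0.282, -0.161, -0.014, -0.206, -0.111]
[-0.036, 0.313, -0.178, -0.016, -0.228, -0.124]
  return _methods._mean(a, axis=axis, dtype=dtype,
  ret = ret.dtype.type(ret / rcount)
```

The tube slipped out during the lift (width is now 0). I'll check where it is now and the finger geometry from depth.

```bash
python3 - <<'E'
from h import *
f,z,K,T=snap('wrist');np.savez('w3.npz',f=f,z=z,K=K,T=T,W=tcp())
a=snap('scene');np.savez('s3.npz',f=a[0],z=a[1],K=a[2],T=a[3])
im=np.zeros((480,800,3),np.uint8);im[:300,:400]=cv2.resize(f,(400,300));im[:330,400:]=cv2.resize(a[0][160:270,310:443],None,fx=3,fy=3)[:, :400] if 0 else cv2.resize(a[0][160:270,310:443],(400,330))
cv2.imwrite('pics/w3.png',im[:340,:,::-1])
W=np.load('w1.npz')
for n in('w3',):
    w=np.load(n+'.npz');P=(cloud(w['z'],w['K'],w['T'])-w['W'][:3,3])@w['W'][:3,:3];Q=P.reshape(-1,3)
    for zz in range(-80,24,8):
        m=(abs(Q[:,2]*1000-zz)<4)&(abs(Q[:,1])<.06)&(abs(Q[:,0])<.04); q=Q[m]*1000
        print(zz,m.sum(), 'y',np.round(np.percentile(q[:,1],[0,25,50,75,100]),1) if m.sum()else'','x',np.round(np.percentile(q[:,0],[0,50,100]),1) if m.sum() else '')
E
```

```text
-80 270 y [-3.2 -1.8 -1.2  0.4  1.8] x [ 0.2  8.5 11.8]
-72 466 y [-13.2  -5.7  -1.2   4.1  11.9] x [ 8.3 10.6 11.6]
-64 705 y [-13.3  -7.   -0.2   5.6  11.9] x [ 8.4 10.6 11.6]
-56 618 y [-13.2  -7.2  -0.1   5.8  11.8] x [ 8.5 10.7 11.6]
-48 517 y [-13.2  -6.9  -0.1   5.6  11.7] x [ 8.6 10.7 11.4]
-40 430 y [-13.1  -7.2  -1.3   5.7  11.6] x [ 8.7 10.7 11.8]
-32 454 y [-13.2  -5.8  -0.5   4.5  11.6] x [-7.  10.6 11.5]
-24 345 y [-13.   -7.   -1.    5.2  11.5] x [ 8.5 10.6 11.4]
-16 219 y [-12.9  -4.9  -1.    3.4  11.5] x [ 8.6 10.6 11.5]
-8 19 y [-4.5 -2.7  0.   1.3  3. ] x [ 9.  10.4 10.9]
0 0 y  x 
8 0 y  x 
16 0 y  x
```

View pics/w3.png

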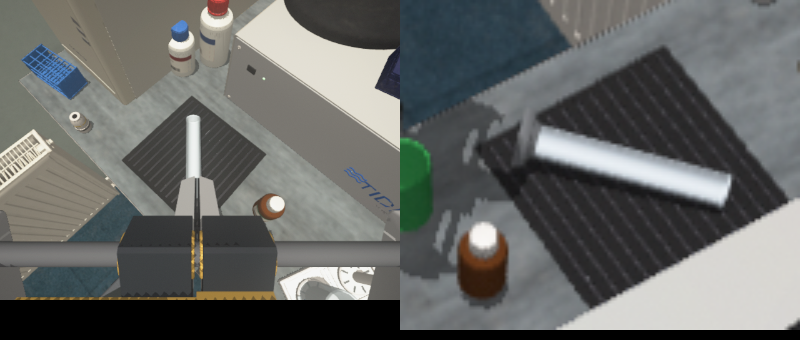

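The cylinder is unmoved, still on the mat. In the depth data the fingertips end at about z = -10 mm in the reported tool frame, not +19. The real grasp point would then be about 29 mm short of the reported TCP. Checking that with finer bins.

```bash
python3 - <<'E'
from h import *
w=np.load('w3.npz');P=(cloud(w['z'],w['K'],w['T'])-w['W'][:3,3])@w['W'][:3,:3];Q=P.reshape(-1,3)*1000
for a in range(-26,24,2):
    m=(Q[:,2]>=a)&(Q[:,2]<a+2)&(abs(Q[:,1])<30)&(abs(Q[:,0])<25)
    if m.sum(): print(a,m.sum(),np.round([Q[m,1].min(),Q[m,1].max(),np.median(Q[m,0])],1))
m=(abs(Q[:,1])<90)&(abs(Q[:,0])<60)&(Q[:,2]>-200)&(Q[:,2]<-60)
h=np.histogram(Q[m][abs(Q[m][:,1])>20][:,2],bins=range(-200,-59,10));print(list(zip(h[1],h[0])))
# row profile down the finger centre col left finger
for v in range(270,400,8):
    print(v,np.round(P[v,305]*1000,1),np.round(P[v,325]*1000,1))
# end-point of wrist tip, from scene camera
s=np.load('s3.npz');S=(cloud(s['z'],s['K'],s['T'])-w['W'][:3,3])@w['W'][:3,:3];S=S.reshape(-1,3)*1000
m=(abs(S[:,1])<20)&(abs(S[:,0])<20)&(abs(S[:,2])<70);print('scene tips z',m.sum(),np.sort(S[m,2])[-8:].round(1))
E
```

```text
-26 86 [-13.   11.2  10.7]
-24 84 [-12.7  11.3  10.6]
-22 87 [-12.8  11.4  10.7]
-20 82 [-12.9  11.5  10.7]
-18 49 [-9.7  8.3 10.5]
-16 54 [-8.8  7.4 10.6]
-14 34 [-7.4  5.9 10.5]
-12 19 [-4.5  3.  10.4]
[(np.int64(-200), np.int64(0)), (np.int64(-190), np.int64(0)), (np.int64(-180), np.int64(0)), (np.int64(-170), np.int64(0)), (np.int64(-160), np.int64(0)), (np.int64(-150), np.int64(0)), (np.int64(-140), np.int64(3592)), (np.int64(-130), np.int64(16860)), (np.int64(-120), np.int64(5526)), (np.int64(-110), np.int64(1107)), (np.int64(-100), np.int64(0)), (np.int64(-90), np.int64(0)), (np.int64(-80), np.int64(0)), (np.int64(-70), np.int64(0))]
270 [-58.9 -11.3 207.2] [-70.4  11.6 240.2]
278 [-65.1 -11.1 198.6] [-78.6  11.5 235. ]
286 [ 10.8  -5.3 -16.9] [ 10.8   4.4 -17. ]
294 [ 10.5  -5.1 -26.1] [ 11.3   4.1 -28.1]
302 [ 10.8  -4.9 -36. ] [ 10.4   3.9 -35.1]
310 [ 10.7  -4.7 -43.8] [ 10.7   3.7 -43.8]
318 [ 10.8  -4.5 -51.4] [ 10.3   3.5 -50.4]
326 [ 10.5  -4.3 -57.5] [ 10.3   3.3 -57.3]
334 [ 10.7  -4.2 -64.2] [ 10.9   3.1 -64.5]
342 [ 10.7  -4.  -69.9] [ 10.6   3.  -69.8]
350 [  34.5   -2.8 -115.1] [  34.3    1.6 -114.8]
358 [  34.6   -2.7 -118.5] [  34.6    1.5 -118.5]
366 [  34.4   -2.6 -121.1] [  35.3    1.4 -122.5]
374 [  34.9   -2.5 -124.6] [  34.6    1.4 -124.2]
382 [  34.3   -2.5 -126.4] [  34.5    1.3 -126.6]
390 [  34.4   -2.4 -128.8] [  34.5    1.3 -129. ]
398 [  33.9   -2.4 -130.5] [  33.8    1.2 -130.3]
scene tips z 308 [-14.8 -13.3 -13.2 -12.3 -11.3 -10.4  -9.6  -9.2]
```

The tips end at z ≈ -11 mm and the body starts at ≈ -108 mm. Both say the real grasp point sits 30 mm behind the reported TCP. I'll re-plan with that offset.

```bash
cat >> plan.py <<'E'
OFF=np.eye(4);OFF[2,3]=.030
_pose=pose
def pose(p_,x,z): return _pose(p_,x,z)@OFF      # p_ = true grasp point
Tg=pose(G,m3,zt); Tp=pose(G-.1*zt,m3,zt)
E
python3 - <<'E'
from plan import *
for n in('w3','s3'):
    w=np.load(n+'.npz');Q=cloud(w['z'],w['K'],w['T']).reshape(-1,3);Q=Q[~np.isnan(Q[:,0])];Q=Q[Q[:,2]>.008]
    o,d,mo,k,rms=tube(Q,np.array([.4925,.1007,.0255]),m3,.035,.115)
    print(n,'o',np.round(o,4),'dir',np.round(d,4),'mouth',np.round(mo,4),'g',np.linalg.norm(mo-[.4925,.1007,.0255]))
rel(Tp);rel(Tg,Tp);q=get_obs()['qpos']
for T in(Tp,Tg):
    q,e=ik(T,p,q);print(np.round(q,2),e,T[:3,3])
for az in(-110,-100,-95,-90,-85,-80,-70):
  q=np.array([0,.5,1.5,-.8,1.4,.3])
  for H in(.25,.2,.146,.14):
    q,e=ik(fin(H,az),p,q);print(az,H,np.round(q,2),round(e,4))
E
```

```text
w3 o [0.4915 0.1017 0.0249] dir [ 0.705   0.7058 -0.0689] mouth [0.5752 0.1856 0.0168] g 0.11887348812210484
s3 o [0.4934 0.0998 0.0253] dir [ 0.7039  0.7054 -0.0832] mouth [0.5748 0.1814 0.0156] g 0.11567929204224496
row [-0.2808 -0.022   0.5569] [-0.0004  0.0001 -0.0009] mm 156.0184077624554 deg 0.3410557079022115
row [0.  0.  0.4] [0. 0. 0.] mm 100.00000000000001 deg 0.0
[-0.23  0.1   2.21  0.91  0.68 -0.12] 5.215446641611756e-10 [0.46313444 0.07202505 0.08504956]
[-0.1   0.37  2.14  1.21  0.5  -0.36] 2.4645524214270637e-15 [0.50529359 0.11319271 0.00425457]
-110 0.25 [-0.09  0.51  1.38 -0.83  1.55  0.41] 0.0
-110 0.2 [-0.09  0.56  1.43 -0.84  1.49  0.48] 0.0
-110 0.146 [-0.09  0.63  1.46 -0.85  1.42  0.56] 0.0
-110 0.14 [-0.09  0.64  1.46 -0.85  1.42  0.56] 0.0
-100 0.25 [-0.08  0.44  1.49 -0.88  1.41  0.33] 0.0
-100 0.2 [-0.08  0.5   1.53 -0.9   1.35  0.41] 0.0
-100 0.146 [-0.08  0.57  1.56 -0.92  1.29  0.5 ] 0.0
-100 0.14 [-0.08  0.58  1.56 -0.92  1.28  0.51] 0.0
-95 0.25 [-0.08  0.41  1.54 -0.9   1.34  0.29] 0.0
-95 0.2 [-0.08  0.46  1.58 -0.93  1.28  0.38] 0.0
-95 0.146 [-0.0
[... 218 characters left out ...]
-0.99  1.15  0.44] 0.0
-90 0.14 [-0.08  0.52  1.66 -1.    1.14  0.45] 0.0
-85 0.25 [-0.08  0.33  1.63 -0.95  1.19  0.21] 0.0
-85 0.2 [-0.08  0.4   1.68 -0.99  1.13  0.31] 0.0
-85 0.146 [-0.08  0.48  1.71 -1.03  1.07  0.41] 0.0
-85 0.14 [-0.08  0.48  1.71 -1.04  1.07  0.42] 0.0
-80 0.25 [-0.09  0.3   1.68 -0.97  1.12  0.17] 0.0
-80 0.2 [-0.09  0.36  1.72 -1.01  1.06  0.27] 0.0
-80 0.146 [-0.1   0.44  1.74 -1.04  1.    0.35] 0.0242
-80 0.14 [-0.1   0.45  1.74 -1.04  1.    0.36] 0.0291
-70 0.25 [-0.11  0.23  1.77 -1.    0.95  0.07] 0.0
-70 0.2 [-0.12  0.3   1.8  -1.04  0.9   0.16] 0.0188
-70 0.146 [-0.13  0.38  1.81 -1.04  0.85  0.21] 0.0709
-70 0.14 [-0.13  0.39  1.81 -1.04  0.85  0.22] 0.0768
```

```bash
cat >> plan.py <<'E'
m3=np.array([.7045,.7055,-.0695]);m3/=np.linalg.norm(m3);n=np.array([0,0,1.])-m3*m3[2];n/=np.linalg.norm(n)
zt=np.sin(t)*m3-np.cos(t)*n; G=np.array([.4905,.0998,.0250])+.002*n
Tg=pose(G,m3,zt); Tp=pose(G-.1*zt,m3,zt)
E
python3 - <<'E'
from plan import *
rel(Tp)
E
```

```text
row [-0.2907 -0.0229  0.5567] [ 0.0008 -0.0002 -0.0025] mm 157.12720584270218 deg 0.9421868531470993
```

Request:
play_rows([
  [[0,0,0,0,0,0,1],[0,0,0,0,0,0,1],[-0.1,-0.008,0.185,0,0,0,1],[-0.2,-0.015,0.37,0.0005,0,-0.001,1],[-0.291,-0.023,0.557,0.001,0,-0.0025,1],[-0.291,-0.023,0.557,0.001,0,-0.0025,1],[-0.291,-0.023,0.557,0.001,0,-0.0025,1],[-0.291,-0.023,0.557,0.001,0,-0.0025,1],[-0.291,-0.023,0.557,0.001,0,-0.0025,1]],
], grip_force=25)

```text
time_s: 6.3
ee_pos: [0.4632, 0.07, 0.0872]
eef_rot: [3.137, -0.633, 0.789]
force: [0.7, -0.4, 0.9]
grip_width: 0.069
grip_force: 0.0
```

```bash
python3 - <<'E'
from plan import *
print(get_obs()['grip_width']);rel(Tg)
E
```

```text
0.06901914716065172
row [-0.0124 -0.0081  0.41  ] [ 0.0005 -0.0007  0.0004] mm 102.57149389078778 deg 0.3426816924422544
```

Request:
play_rows([
  [[0,0,0,0,0,0,1],[0,0,0,0,0,0,1],[0,0,0,0,0,0,1],[0,0,0,0,0,0,1],[-0.003,-0.002,0.1,0,0,0,1],[-0.006,-0.004,0.2,0,0,0,1],[-0.01,-0.006,0.3,0,0,0,1],[-0.012,-0.008,0.37,0,0,0,1],[-0.012,-0.008,0.41,0,0,0,1],[-0.012,-0.008,0.41,0,0,0,1]],
])

```text
time_s: 7.3
ee_pos: [0.5023, 0.1134, -0.0]
eef_rot: [3.141, -0.631, 0.787]
force: [1.8, 2.3, 2.7]
grip_width: 0.0937
grip_force: 1.6
```

Request:
play_rows([
  [[0,0,0,0,0,0,-1],[0,0,0,0,0,0,-1],[0,0,0,0,0,0,-1],[0,0,0,0,0,0,-1],[0,0,0,0,0,0,-1],[0,0,0,0,0,0,-1],[0,0,0,0,0,0,-1],[0,0,0,0,0,0,-1],[0,0,0,0,0,0,-1],[0,0,0,0,0,0,-1]],
])

```text
time_s: 8.3
ee_pos: [0.5017, 0.1129, 0.0003]
eef_rot: [3.14, -0.631, 0.787]
force: [-0.1, 0.4, 2.6]
grip_width: 0.0266
grip_force: 26.3
```

```bash
python3 - <<'E'
from plan import *
o=get_obs();print(o['grip_width'],o['grip_force'],o['force']);rel(Tg)
T0=tcp();f,z,K,T=snap('wrist');Q=cloud(z,K,T).reshape(-1,3);Q=Q[~np.isnan(Q[:,0])];Q=Q[Q[:,2]>.008]
o,d,mo,k,rms=tube(Q,G-.002*n,m3,.035,.115)
print('tool dir',np.round(T0[:3,:3].T@d,4),'mouth',np.round(T0[:3,:3].T@(mo-T0[:3,3]),4),k,rms,d,mo)
up=T0.copy();up[:3,3]+=[-.04,-.05,.21];rel(up)
E
```

```text
0.02663691812902936 26.280647884123027 [-0.14945182  0.41625404  2.57266485]
row [ 0.0075  0.0052 -0.0063] [ 0.0001 -0.0003  0.0002] mm 2.7863022701962086 deg 0.13684023183987126
tool dir [ 0.7651 -0.0024  0.6439] mouth [ 0.0929 -0.0012  0.0475] 6681 0.0004625625679094652 [ 0.70282501  0.70802741 -0.06880551] [0.57361814 0.18670043 0.01680574]
row [ 0.2898  0.0286 -0.8285] [ 0.  0. -0.] mm 219.55161635130855 deg 0.008366513177454004
```

Request:
play_rows([
  [[0,0,0,0,0,0,-1],[0,0,0,0,0,0,-1],[0,0,0,0,0,0,-1],[0.02,0.002,-0.06,0,0,0,-1],[0.04,0.004,-0.12,0,0,0,-1],[0.07,0.007,-0.2,0,0,0,-1],[0.07,0.007,-0.2,0,0,0,-1]],
], grip_force=40)

```text
time_s: 9.05
ee_pos: [0.4925, 0.1004, 0.0526]
eef_rot: [3.138, -0.632, 0.789]
force: [-0.8, 0.1, -0.6]
grip_width: 0.0264
grip_force: 40.0
```

```bash
cat > look.py <<'E'
from plan import *
def look(dt=np.array([.7651,-.0024,.6439]),cam='wrist'):
    T0=tcp();f,z,K,T=snap(cam);Q=cloud(z,K,T).reshape(-1,3);Q=Q[~np.isnan(Q[:,0])]
    o,d,mo,k,rms=tube(Q,(T0@OFF@np.r_[0,0,-.06,1])[:3],T0[:3,:3]@dt,.035,.110)
    print(cam,'tool dir',np.round(T0[:3,:3].T@d,4),'mouth',np.round(T0[:3,:3].T@(mo-T0[:3,3]),4),'k',k,round(rms,5),'world dir',np.round(d,4),'mouth',np.round(mo,4)); return d,mo
E
python3 - <<'E'
from look import *
o=get_obs();print(o['grip_width'],o['grip_force'],o['force']);look()
E
```

```text
0.026423369187368807 39.992215633392334 [-0.76860116  0.05513491 -0.59179231]
wrist tool dir [ 0.7654 -0.0028  0.6436] mouth [ 0.0929 -0.0013  0.0475] k 6389 0.00045 world dir [ 0.7029  0.7081 -0.0672] mouth [0.5643 0.1743 0.0692]
```

```bash
cat >> look.py <<'E'
DT=np.array([.7654,-.0028,.6436]);DT/=np.linalg.norm(DT);MT=np.array([.0929,-.0013,.0475])
def mouthpose(mo,az=-95,DT=DT,MT=MT):
    F=fin(.2,az); v=F[:3,:3]@DT; M,_=R.align_vectors([[0,0,-1]],[v]); T=np.eye(4);T[:3,:3]=M.as_matrix()@F[:3,:3];T[:3,3]=np.array(mo)-T[:3,:3]@MT;return T
E
python3 - <<'E'
from look import *
T0=tcp();q=get_obs()['qpos']
up=T0.copy();up[:3,3]=[.46,.06,.22];rel(up)
B=mouthpose([.50,-.03,.135]);C=mouthpose([.554,-.199,.125]);E_=mouthpose([.554,-.199,.018])
w=R.from_matrix(up[:3,:3].T@B[:3,:3]).as_rotvec()
for s in np.linspace(0,1,9):
    T=np.eye(4);T[:3,:3]=up[:3,:3]@R.from_rotvec(s*w).as_matrix();T[:3,3]=up[:3,3]+s*(B[:3,3]-up[:3,3]);q,e=ik(T,p,q)
    mo=T[:3,3]+T[:3,:3]@MT; ft=mo-.18*(T[:3,:3]@DT);print(np.round(q,2),round(e,4),'mouth',np.round(mo,3),'foot',np.round(ft,3),'tip',np.round((T@[0,0,-.011,1])[:3],3))
for T in(C,E_):
    q,e=ik(T,p,q);print(np.round(q,2),round(e,4),T[:3,3])
E
```

```text
row [ 0.2314  0.025  -0.666 ] [0. 0. 0.] mm 176.3714828815572 deg 0.0
[-0.27 -0.14  2.07  0.67  0.98  0.2 ] 0.0 mouth [0.532 0.134 0.237] foot [0.405 0.006 0.249] tip [0.455 0.055 0.229]
[-0.2  -0.1   1.97  0.42  1.03  0.33] 0.0 mouth [0.532 0.126 0.22 ] foot [ 0.417 -0.005  0.264] tip [0.461 0.043 0.232]
[-0.12 -0.05  1.87  0.2   1.11  0.42] 0.0 mouth [0.53  0.114 0.202] foot [ 0.429 -0.014  0.278] tip [0.467 0.03  0.235]
[-0.04  0.01  1.79  0.    1.19  0.48] 0.0 mouth [0.527 0.098 0.186] foot [ 0.441 -0.021  0.29 ] tip [0.473 0.018 0.237]
[ 0.03  0.08  1.72 -0.18  1.28  0.52] 0.0 mouth [0.522 0.079 0.17 ] foot [ 0.454 -0.025  0.301] tip [0.479 0.005 0.239]
[ 0.09  0.14  1.67 -0.35  1.36  0.53] 0.0 mouth [0.517 0.056 0.157] foot [ 0.467 -0.028  0.308] tip [ 0.484 -0.007  0.241]
[ 0.15  0.21  1.63 -0.51  1.44  0.53] 0.0 mouth [0.511 0.03  0.146] foot [ 0.479 -0.029  0.313] tip [ 0.49  -0.02   0.242]
[ 0.2   0.27  1.61 -0.66  1.5   0.51] 0.0 mouth [0.505 0.001 0.139] foot [ 0.49  -0.03   0.316] tip [ 0.495 -0.032  0.243]
[ 0.23  0.34  1.62 -0.81  1.55  0.49] 0.0 mouth [ 0.5   -0.03   0.135] foot [ 0.5   -0.03   0.315] tip [ 0.5   -0.045  0.244]
[-0.08  0.41  1.54 -0.91  1.34  0.3 ] 0.0 [ 0.55296908 -0.22243258  0.22667695]
[-0.08  0.55  1.61 -0.96  1.21  0.48] 0.0 [ 0.55296908 -0.22243258  0.11967695]
```

Request:
play_rows([
  [[0.03,0.003,-0.08,0,0,0,-1],[0.07,0.008,-0.21,0,0,0,-1],[0.12,0.013,-0.34,0,0,0,-1],[0.165,0.018,-0.47,0,0,0,-1],[0.21,0.022,-0.6,0,0,0,-1],[0.23,0.025,-0.666,0,0,0,-1],[0.23,0.025,-0.666,0,0,0,-1]],
])

```text
time_s: 9.8
ee_pos: [0.4605, 0.0597, 0.2205]
eef_rot: [3.138, -0.633, 0.789]
force: [-0.1, -0.7, -1.4]
grip_width: 0.0264
grip_force: 40.0
```

```bash
python3 - <<'E'
from look import *
print(get_obs()['grip_width']);r=rel(mouthpose([.50,-.03,.135]))
for s in np.linspace(.05,.5,10): print(np.round(r*s,3).tolist())
E
```

```text
0.026392981144112492
row [-0.1332  0.4287 -0.1766] [-0.0145 -0.2286 -0.1208] mm 120.59869689408681 deg 93.21421420274648
[-0.007, 0.021, -0.009, -0.001, -0.011, -0.006]
[-0.013, 0.043, -0.018, -0.001, -0.023, -0.012]
[-0.02, 0.064, -0.026, -0.002, -0.034, -0.018]
[-0.027, 0.086, -0.035, -0.003, -0.046, -0.024]
[-0.033, 0.107, -0.044, -0.004, -0.057, -0.03]
[-0.04, 0.129, -0.053, -0.004, -0.069, -0.036]
[-0.047, 0.15, -0.062, -0.005, -0.08, -0.042]
[-0.053, 0.171, -0.071, -0.006, -0.091, -0.048]
[-0.06, 0.193, -0.079, -0.007, -0.103, -0.054]
[-0.067, 0.214, -0.088, -0.007, -0.114, -0.06]
```

Request:
play_rows([
  [[-0.007,0.021,-0.009,-0.001,-0.011,-0.006,-1],[-0.013,0.043,-0.018,-0.001,-0.023,-0.012,-1],[-0.02,0.064,-0.026,-0.002,-0.034,-0.018,-1],[-0.027,0.086,-0.035,-0.003,-0.046,-0.024,-1],[-0.033,0.107,-0.044,-0.004,-0.057,-0.03,-1],[-0.04,0.129,-0.053,-0.004,-0.069,-0.036,-1],[-0.047,0.15,-0.062,-0.005,-0.08,-0.042,-1],[-0.053,0.171,-0.071,-0.006,-0.091,-0.048,-1],[-0.06,0.193,-0.079,-0.007,-0.103,-0.054,-1],[-0.067,0.214,-0.088,-0.007,-0.114,-0.06,-1]],
])

```text
time_s: 10.8
ee_pos: [0.479, 0.0043, 0.2247]
eef_rot: [3.008, 0.12, 1.122]
force: [0.6, -0.3, -1.9]
grip_width: 0.0263
grip_force: 40.0
```

```bash
python3 - <<'E'
from look import *
print(get_obs()['grip_width']);look();r=rel(mouthpose([.50,-.03,.135]))
for s in np.linspace(.1,1,10): print(np.round(r*s,3).tolist())
E
```

```text
0.0262671313403542
wrist tool dir [ 0.7651 -0.0035  0.6439] mouth [ 0.0926 -0.0011  0.0468] k 6344 0.00046 world dir [ 0.3707  0.5793 -0.7259] mouth [0.5211 0.0798 0.1673]
row [-0.1783  0.1727 -0.0036] [-0.0083 -0.1137 -0.0589] mm 62.064357594057775 deg 46.17577279378087
[-0.018, 0.017, -0.0, -0.001, -0.011, -0.006]
[-0.036, 0.035, -0.001, -0.002, -0.023, -0.012]
[-0.053, 0.052, -0.001, -0.002, -0.034, -0.018]
[-0.071, 0.069, -0.001, -0.003, -0.045, -0.024]
[-0.089, 0.086, -0.002, -0.004, -0.057, -0.029]
[-0.107, 0.104, -0.002, -0.005, -0.068, -0.035]
[-0.125, 0.121, -0.003, -0.006, -0.08, -0.041]
[-0.143, 0.138, -0.003, -0.007, -0.091, -0.047]
[-0.16, 0.155, -0.003, -0.007, -0.102, -0.053]
[-0.178, 0.173, -0.004, -0.008, -0.114, -0.059]
```

Request:
play_rows([
  [[-0.018,0.017,0,-0.001,-0.011,-0.006,-1],[-0.036,0.035,-0.001,-0.002,-0.023,-0.012,-1],[-0.053,0.052,-0.001,-0.002,-0.034,-0.018,-1],[-0.071,0.069,-0.001,-0.003,-0.045,-0.024,-1],[-0.089,0.086,-0.002,-0.004,-0.057,-0.029,-1],[-0.107,0.104,-0.002,-0.005,-0.068,-0.035,-1],[-0.125,0.121,-0.003,-0.006,-0.08,-0.041,-1],[-0.143,0.138,-0.003,-0.007,-0.091,-0.047,-1],[-0.16,0.155,-0.003,-0.007,-0.102,-0.053,-1],[-0.178,0.173,-0.004,-0.008,-0.114,-0.059,-1]],
])

```text
time_s: 11.85
ee_pos: [0.4981, -0.0538, 0.2367]
eef_rot: [3.14, 0.868, 1.479]
force: [0.4, 0.3, -1.7]
grip_width: 0.0267
grip_force: 40.0
```

```bash
python3 - <<'E'
from look import *
print(get_obs()['grip_width'],get_obs()['qpos']);look();look(cam='scene')
r=rel(mouthpose([.554,-.199,.125]))
E
```

```text
0.02670459079645308 [ 0.23092825  0.33529567  1.61523776 -0.80989486  1.55470046  0.49326367]
wrist tool dir [ 0.7656 -0.0047  0.6433] mouth [ 0.0921 -0.001   0.0466] k 6333 0.00045 world dir [-0.0032  0.0042 -1.    ] mouth [ 0.4994 -0.0299  0.1363]
scene tool dir [7.654e-01 5.000e-04 6.436e-01] mouth [0.091  0.0004 0.0484] k 213 0.00083 world dir [-0.0025 -0.0017 -1.    ] mouth [ 0.4998 -0.0329  0.1348]
row [-0.394   0.2815  0.5212] [-0.0008 -0.0006 -0.    ] mm 177.86209729025407 deg 0.3563075973646565
```

Request:
play_rows([
  [[-0.04,0.028,0.052,0,0,0,-1],[-0.1,0.07,0.13,0,0,0,-1],[-0.17,0.12,0.22,0,0,0,-1],[-0.24,0.17,0.31,0,0,0,-1],[-0.31,0.22,0.41,-0.001,-0.0005,0,-1],[-0.36,0.26,0.48,-0.001,-0.0005,0,-1],[-0.394,0.2815,0.521,-0.001,-0.0005,0,-1],[-0.394,0.2815,0.521,-0.001,-0.0005,0,-1],[-0.394,0.2815,0.521,-0.001,-0.0005,0,-1]],
])

```text
time_s: 12.85
ee_pos: [0.553, -0.2226, 0.2304]
eef_rot: [3.124, 0.87, 1.468]
force: [-1.2, -0.2, -0.5]
grip_width: 0.0264
grip_force: 40.0
```

```bash
python3 - <<'E'
from look import *
look();look(cam='scene');look(cam='side')
f,z,K,T=snap('wrist');a=snap('side');s=snap('scene')
P=cloud(z,K,T);Q=P.reshape(-1,3);Q=Q[~np.isnan(Q[:,0])]
m=(np.hypot(Q[:,0]-.554,Q[:,1]+.199)<.02)&(Q[:,2]>.03)&(Q[:,2]<.085);print('peg pts wrist',m.sum(),Q[m].mean(0) if m.any() else '')
for g,r,l in(([.485,-.168],.0235,'ba'),([.523,-.2685],.0235,'bb'),([.454,-.238],.0148,'stout'),([.554,-.199],.0075,'slim')):
    k=(np.hypot(Q[:,0]-g[0],Q[:,1]-g[1])<r+.01)&(Q[:,2]>.03)&(Q[:,2]<(.067 if r<.02 else .085));q=Q[k]
    if len(q)>20:
        u=least_squares(lambda c:np.hypot(q[:,0]-c[0],q[:,1]-c[1])-r,g,loss='soft_l1',f_scale=.001);print(l,len(q),u.x.round(4),np.sqrt(np.mean(u.fun**2)))
im=np.zeros((480,800,3),np.uint8);im[:300,:400]=cv2.resize(f,(400,300));
im[:240,400:]=cv2.resize(a[0][200:320,290:410],(400,400))[:240] if 0 else cv2.resize(a[0][190:322,280:500],(400,240));im[240:480,400:]=cv2.resize(s[0][170:320,165:415],(400,240))
cv2.imwrite('pics/w4.png',im[...,::-1])
E
```

```text
wrist tool dir [ 0.7653 -0.0043  0.6437] mouth [ 0.0921 -0.0009  0.0466] k 6337 0.00046 world dir [ 0.0071  0.0012 -1.    ] mouth [ 0.5553 -0.1989  0.13  ]
scene tool dir [ 0.7648 -0.0026  0.6442] mouth [0.0917 0.0005 0.0489] k 183 0.00067 world dir [ 8.9e-03 -1.0e-04 -1.0e+00] mouth [ 0.5567 -0.2008  0.1291]
side tool dir [ 0.7684 -0.0054  0.64  ] mouth [ 0.0924 -0.0001  0.0482] k 378 0.00162 world dir [ 0.0067  0.0054 -1.    ] mouth [ 0.5562 -0.1996  0.1291]
peg pts wrist 1316 [ 0.55360901 -0.19211053  0.06387133]
ba 202 [ 0.4834 -0.1663] 0.00026439067735195895
bb 2393 [ 0.522  -0.2667] 0.00046203400925098854
stout 825 [ 0.4526 -0.2358] 0.0008832624734625904
slim 693 [ 0.5531 -0.1969] 0.00037022662451623346
```

View pics/w4.png

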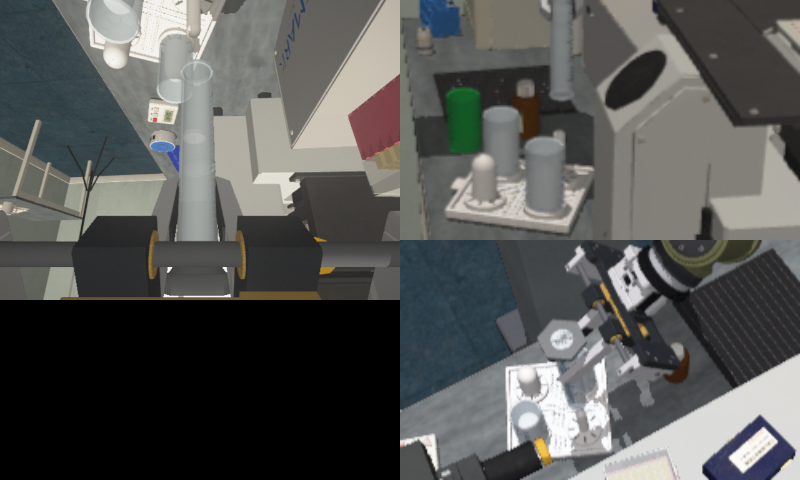

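The wrist view shows the tube vertical, with its mouth at (197,72) beside the slim pin at (194,30). Relative to the wrist camera's peg fit, the mouth is off by (+2.2, -2.0) mm. I'll correct that, then lower.

```bash
cat >> look.py <<'E'
DT=np.array([.7653,-.0043,.6437]);DT/=np.linalg.norm(DT);MT=np.array([.0921,-.0009,.0466])
def tgt(z,xy=(.5531,-.1969)): return mouthpose([*xy,z],DT=DT,MT=MT)
E
python3 - <<'E'
from look import *
A=tgt(.128);B=tgt(.07);r=rel(A);rel(B)
E
```

```text
row [ 0.0129 -0.0078  0.0002] [ 0.0006 -0.0001 -0.001 ] mm 3.7700961816619674 deg 0.43249957855595944
row [ 0.1903 -0.0106  0.1496] [ 0.0006 -0.0001 -0.001 ] mm 60.57969419593082 deg 0.43249957855595944
```

Request:
play_rows([
  [[0.013,-0.008,0,0.0006,0,-0.001,-1],[0.013,-0.008,0,0.0006,0,-0.001,-1],[0.013,-0.008,0,0.0006,0,-0.001,-1],[0.013,-0.008,0,0.0006,0,-0.001,-1]],
])

```text
time_s: 13.55
ee_pos: [0.5514, -0.221, 0.2284]
eef_rot: [3.135, 0.871, 1.477]
force: [0.2, -0.1, -0.6]
grip_width: 0.0263
grip_force: 40.0
```

```bash
python3 - <<'E'
from look import *
look();look(cam='scene');print(get_obs()['force'])
rel(tgt(.128));rel(tgt(.065))
E
```

```text
wrist tool dir [ 0.7657 -0.0041  0.6432] mouth [ 0.0921 -0.001   0.0466] k 6349 0.00045 world dir [ 4.e-04  9.e-04 -1.e+00] mouth [ 0.553  -0.1974  0.128 ]
scene tool dir [ 0.7663 -0.0051  0.6425] mouth [0.0921 0.0005 0.049 ] k 185 0.00068 world dir [-5.0e-04  1.9e-03 -1.0e+00] mouth [ 0.5542 -0.1995  0.1264]
[-1.45254638  0.20300489 -0.15586592]
row [ 0.0016  0.0002 -0.002 ] [-0.0001 -0.     -0.0001] mm 0.6382590795048807 deg 0.05712254342666183
row [ 0.1944 -0.001   0.1603] [-0.0001 -0.     -0.0001] mm 62.99133915801722 deg 0.05712254342666183
```

Aligned: wrist mouth (.553,-.197) against peg (.5531,-.1969), and the scene camera agrees. Now lowering to z ≈ 0.065.

Request:
play_rows([
  [[0.02,0,0.016,0,0,0,-1],[0.045,0,0.037,0,0,0,-1],[0.07,0,0.058,0,0,0,-1],[0.095,0,0.078,0,0,0,-1],[0.12,0,0.099,0,0,0,-1],[0.145,-0.001,0.12,0,0,0,-1],[0.17,-0.001,0.14,0,0,0,-1],[0.194,-0.001,0.16,0,0,0,-1],[0.194,-0.001,0.16,0,0,0,-1]],
])

```text
time_s: 14.55
ee_pos: [0.5511, -0.2204, 0.1643]
eef_rot: [3.138, 0.871, 1.48]
force: [-0.0, -0.8, -1.3]
grip_width: 0.0264
grip_force: 40.0
```

```bash
python3 - <<'E'
from look import *
look();o=get_obs();print(o['force'],o['grip_width'])
rel(tgt(.024));rel(tgt(.019))
E
```

```text
wrist tool dir [ 0.7653 -0.0041  0.6437] mouth [ 0.092  -0.001   0.0466] k 6330 0.00045 world dir [-1.4e-03  5.0e-04 -1.0e+00] mouth [ 0.5525 -0.1968  0.0639]
[ 0.08271202  0.62364041 -1.51648458] 0.026201516406738037
row [0.1243 0.     0.1046] [-0.0002 -0.      0.    ] mm 40.61732751854903 deg 0.06785049492703965
row [ 0.1396 -0.      0.1175] [-0.0002 -0.      0.    ] mm 45.61729500224861 deg 0.06785049492703965
```

Request:
play_rows([
  [[0.02,0,0.017,0,0,0,-1],[0.04,0,0.034,0,0,0,-1],[0.06,0,0.05,0,0,0,-1],[0.08,0,0.067,0,0,0,-1],[0.1,0,0.084,0,0,0,-1],[0.115,0,0.097,0,0,0,-1],[0.124,0,0.1045,0,0,0,-1],[0.124,0,0.1045,0,0,0,-1]],
])

```text
time_s: 15.4
ee_pos: [0.5515, -0.2205, 0.1246]
eef_rot: [3.136, 0.871, 1.478]
force: [-0.1, -0.5, -0.9]
grip_width: 0.0263
grip_force: 40.0
```

```bash
python3 - <<'E'
from look import *
look();look(cam='side');o=get_obs();print(o['force'],o['grip_width'],o['qpos'])
rel(tgt(.018));rel(tgt(.016))
E
```

```text
wrist tool dir [ 0.7654 -0.0048  0.6436] mouth [ 0.0966 -0.001   0.0504] k 6346 0.00046 world dir [-1.e-03  5.e-04 -1.e+00] mouth [ 0.553  -0.1969  0.0183]
side tool dir [ 0.7476 -0.0183  0.6639] mouth [ 0.0965 -0.0015  0.0546] k 217 0.00169 world dir [-0.0164 -0.0253 -0.9995] mouth [ 0.5525 -0.2002  0.016 ]
[-0.03199566  0.23176173 -1.05630993] 0.02635510966662336 [-0.07614476  0.53738775  1.61480463 -0.95492181  1.21495357  0.47608702]
row [ 0.0205 -0.001   0.0172] [-0.0001 -0.     -0.0001] mm 6.695774542940916 deg 0.05403164606051362
row [ 0.0266 -0.0011  0.0223] [-0.0001 -0.     -0.0001] mm 8.694876451868996 deg 0.05403164606051362
```

Request:
play_rows([
  [[0.003,0,0.0026,0,0,0,-1],[0.006,0,0.0052,0,0,0,-1],[0.009,0,0.0078,0,0,0,-1],[0.0122,0,0.0103,0,0,0,-1],[0.0153,0,0.0129,0,0,0,-1],[0.0153,0,0.0129,0,0,0,-1]],
])

```text
time_s: 16.1
ee_pos: [0.5517, -0.2205, 0.12]
eef_rot: [3.135, 0.871, 1.478]
force: [-1.5, 0.2, -0.0]
grip_width: 0.0266
grip_force: 40.0
```

Request:
play_rows([
  [[0.003,0,0.0026,0,0,0,-1],[0.0045,0,0.0039,0,0,0,-1],[0.0061,0,0.0052,0,0,0,-1],[0.0061,0,0.0052,0,0,0,-1]],
])

```text
time_s: 16.5
ee_pos: [0.552, -0.2208, 0.1196]
eef_rot: [3.133, 0.873, 1.475]
force: [-2.3, 1.9, 11.5]
grip_width: 0.0266
grip_force: 40.0
```

Request:
play_rows([
  [[0,0,0,0,0,0,0.3],[0,0,0,0,0,0,0.3],[0,0,0,0,0,0,0.3],[0,0,0,0,0,0,0.3],[0,0,0,0,0,0,0.3],[0,0,0,0,0,0,0.3],[0,0,0,0,0,0,0.3]],
])

```text
time_s: 17.2
ee_pos: [0.5517, -0.2205, 0.118]
eef_rot: [3.135, 0.871, 1.478]
force: [0.4, 0.2, -0.7]
grip_width: 0.0615
grip_force: 0.0
```

Request:
play_rows([
  [[0,0,-0.05,0,0,0,0.3],[0,0,-0.12,0,0,0,0.3],[0,0,-0.22,0,0,0,0.3],[0,0,-0.32,0,0,0,0.3],[0,0,-0.42,0,0,0,0.3],[0,0,-0.5,0,0,0,0.3],[0,0,-0.55,0,0,0,0.3],[0,0,-0.55,0,0,0,0.3]],
])

```text
time_s: 18.0
ee_pos: [0.5612, -0.1142, 0.208]
eef_rot: [3.131, 0.871, 1.477]
force: [-0.2, -0.6, -1.2]
grip_width: 0.0609
grip_force: 0.0
```

```bash
python3 - <<'E'
from look import *
for c in('wrist','scene','side'):
    f,z,K,T=snap(c);Q=cloud(z,K,T).reshape(-1,3);Q=Q[~np.isnan(Q[:,0])]
    if c=='side': S=f
    if c=='wrist':W=f
    q=Q[(Q[:,2]>.02)]
    o,d,mo,k,rms=tube(q,np.array([.5535,-.198,.10]),np.array([0,0,-1.]),-.06,.075)
    m=(np.hypot(Q[:,0]-o[0],Q[:,1]-o[1])<.02)&(Q[:,2]>.12)
    print(c,'dir',d.round(4),'tilt deg',np.degrees(np.arccos(-d[2])).round(2),'axis@.018',(o+d*(o[2]-.018)/-d[2]).round(4),'top',np.percentile(Q[m,2],[50,98]).round(4) if m.any() else '',k,rms.round(5))
im=np.zeros((300,800,3),np.uint8);im[:,:400]=cv2.resize(W,(400,300));im[:,400:]=cv2.resize(S[180:330,270:470],(400,300));cv2.imwrite('pics/w5.png',im[...,::-1])
E
```

```text
wrist dir [-9.e-04  2.e-04 -1.e+00] tilt deg 0.05 axis@.018 [ 0.5529 -0.1968  0.018 ] top [0.1614 0.1986] 4471 0.00052
scene dir [-3.1e-03 -5.0e-04 -1.0e+00] tilt deg 0.18 axis@.018 [ 0.5544 -0.1992  0.018 ] top [0.1969 0.2014] 277 0.00071
side dir [-0.0027 -0.0031 -1.    ] tilt deg 0.24 axis@.018 [ 0.554  -0.1983  0.018 ] top [0.1605 0.1981] 478 0.00159
```

View pics/w5.png

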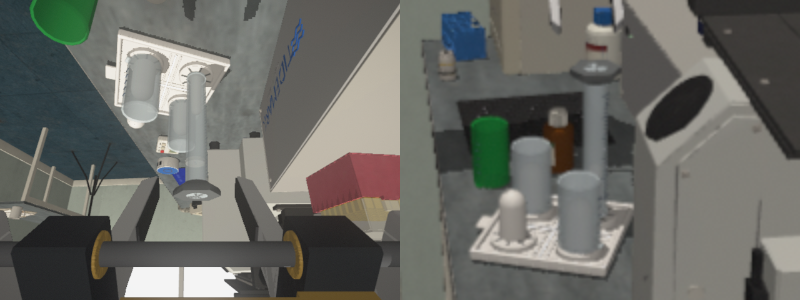

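The cylinder hangs upright on the slim peg, within 0.3° of vertical. Its axis is within 1 mm of the peg and its top is at 0.198 m, so it is seated on the foot. Both beakers are in place and the gripper is clear.

```bash
python3 -c "
from station import workorder
print(workorder.hand_in())"
```

```text
the job is handed in; nothing more can be done
None
```

The measuring cylinder hangs mouth down on the slim peg, upright and seated on its foot. Both beakers were already on stout pegs and stayed there; the first grasp slipped and shifted the cylinder about 7 mm on the mat, the second held. I handed the job in at about 18 s robot time, and it gave no verdict.

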